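Uncover a shiitake cap and hold the magnifier over it

TASK

Lift the upturned cup off the mushroom cap on the white tile and set it gently, mouth down, over the free middle peg of the drying rack. Then pick up the hand magnifier, carry it over the growing log, and finish holding it level and still with the lens centred over that mushroom cap, its frame about 2 cm clear above the cap and touching nothing: do not put it down or let go. Leave the cap where it lies and do not knock the log, the spray bottle or the other cups.

Things in the scene. Friction and masses are not known exactly. Their poses are not given: they have to be found in the camera images.
- cup_center (a point): Light clear-blue plastic tumbler, 90 mm tall, standing mouth down: 68 mm across at the rim (below), narrowing to 56 mm across at the closed end (on top), wall 3 mm, about 50 g. It stands on the white tile and covers the mushroom cap with about 7 mm to spare all round. This point is on its axis half-way up, 45 mm above the rim; z is up.
- cup: The same cup; origin at the centre of its rim, on the tile at the start.
- cap_top (a point): Loose brown shiitake cap lying gills down near the middle of the white tile (within 20 mm), under the cup: a dome 47 mm across and 21 mm high, 25 g. This point is the middle of its top, 21 mm above the tile; z is up.
- cap: The same mushroom cap; origin at the centre of its underside, on the tile.
- tile: Fixed white ceramic tile, 150 x 150 x 8 mm; origin at the centre of its underside, on the bench. It may be to the left or the right of the log.
- rack: Fixed white drying rack on the other side of the log from the tile: drip tray 125 mm (x) by 290 mm (y), the floor on which cups stand 12 mm above the bench, a lip rising 8 mm above that floor round the edge. Three upright steel pegs in a row along its y axis, 100 mm apart, each 14 mm in diameter and 70 mm tall above the floor. Origin at the centre of its underside, under the middle peg.
- peg_foot (a point): Foot of the free middle peg of the rack, on the peg's axis at the floor of the tray (a cup's rim comes to rest at this height); the peg's tip is 70 mm above; axes as the rack's.
- book: Fixed record book with green covers, 160 mm (x) by 214 mm (y) by 18 mm thick, in front of the rack on the robot's side; origin at the centre of its underside. The magnifier lies on it.
- mag_grip (a point): Middle of the black handle of the loose hand magnifier lying on the book. The handle is a bar 110 mm long (along y), 20 mm wide (x) and 20 mm high (z), its underside on the book, so this point is 10 mm above the book. The lens lies towards -y of this frame. The whole weighs about 130 g and balances about 25 mm from this point towards the lens.
- mag_lens (a point): Centre of the magnifier's round lens: steel frame 68 mm across and 12 mm thick (6 mm above and below this point), clear glass inside. It is 95 mm from the middle of the handle, towards -y; z is the lens axis, up when level.
- magnifier: The same magnifier; origin 10 mm below the centre of the lens.
- log: Fixed fruiting mushroom log, brown with white patches, between tile and rack: 280 mm long (x), 100 mm across, on a pipe cradle 320 mm long (x) and 110 mm wide (y); the bark's top is 121 mm above the bench and the mushrooms on it reach 165 mm. Origin under its middle, on the bench.
- cup_l: An equal cup mouth down on the rack's +y peg; origin at the centre of its rim. Leave it.
- cup_r: An equal cup mouth down on the rack's -y peg; origin at the centre of its rim. Leave it.
- sprayer: Loose spray bottle with a green head, 64 mm across, 160 mm tall (the head reaches 60 mm out to one side), standing beyond the far end of the log; origin under its centre. Leave it.
There are look-alikes about, which are no part of the job. What is shaped like the cup but green is not meant. What is shaped like the magnifier but pink is not meant.

How it is judged:
By the outcome, as a careful person would: the job done as asked, in the order asked, and still so for the second after the job is handed in, while the arm keeps its last pose, push and grip.
It also fails if it takes over 69 s, if anything falls off the work surface, if the arm or the gripper's body presses on something with over 40 N, if the wrist force passes 120 N, or if a joint passes its speed limit or range.

ROBOT

A 6-joint arm with a two-finger parallel gripper is mounted at the origin on the work surface. World frame = base frame: x ahead of the robot, y to its left, z up, the work surface at z = 0. Lengths are in mm, angles in rad, forces in N, time in s.
With the tool pointing down it reaches from about 275 to 750 mm from the base axis. Payload 10.2 kg.
Tool frame: the origin (TCP) lies at the very end of the fingers, on their centre line; the grasp point (between the pads) lies 19 mm behind it; y points along the fingers, x is the direction in which the jaws open and shut, and the axes are right-handed (so a half turn about y gives the same grasp; the last joint's range is limited). The gripper opens to 85 mm and grips with 20 to 120 N. Pads are 22 mm wide; open, the fingers measure 114 mm over their backs; the gripper's body (76 mm by 85 mm) begins 54 mm behind the grasp point. The pads swing forward as they close: fully open they stand 13 mm farther back than shut.
Start: joints at [-1.508, 0.313, 1.498, -0, 1.331, -0.223], TCP at [147.998, -503.714, 231.294] pointing down, gripper open.
Joint ranges: [-2.94, 2.94], [-0.97, 2.17], [0.19, 2.56], [-1.23, 4.37], [0.02, 3.11], [-2.88, 2.88]. Speed limits (rad/s): [2.39, 2.39, 3.01, 3.14, 3.14, 3.14].

INTERFACE

Orientations are given as a unit quaternion [w, x, y, z].
In Python, from rig import telemetry, imaging, ctrl gives the robot as it stands.
- The arm moves only by the shell command python3 -m handwheel 'ROWS' [FORCE]. ROWS is JSON, a list of rows, each an object with "delta_pos": the shift along the tool's x, y, z in cm, a list of three; "twist": the turn, a rotation vector about the tool's x, y, z in rad, a list of three; "jaw": the opening, from 0 (shut) to 1 (fully open). A call has exactly 10 rows; each row is the pose to reach, as a shift and turn from the pose commanded when the call began, along the tool's axes at that moment; what a row does not reach only later rows make up. A row lasts 1/12 s, in which the tool goes at most 41.7 mm and 7.16 degrees, less where a joint would pass 70% of its speed; a pose out of reach is approached as far as the arm can. A call with a gripper value outside its range is refused whole. The fingers move at their own pace and stop on an object; FORCE is the grip in N (left out, the last holds). Time passes only in rows, so rows that repeat a pose let the fingers close, or fill a call up. It gives the time, the measured TCP pose, the force and the opening at its end, in the units of the state.
- telemetry.sense(): the state, without advancing time (a new reading comes with each control period).
- imaging.capture(name): name is "scene" or "top" or "wrist"; returns a dict with "frame" (420x560x3 uint8, red, green, blue), "z_map" (420x560 float32, mm along the optical axis (not along the pixel's ray), 0 where there is no reading), "fx", "fy", "cx", "cy" (pixels), "rvec" (rotation vector, rad) and "tvec" (3), from world to camera coordinates, as OpenCV has them. Camera axes: x right, y down, z forward; pixel columns grow to the right and rows downward; lengths in mm; the calibration is good to about 2 mm. A picture is of the moment at which its call begins.
- ctrl.finish_job(): hands the job in, once; it reports no verdict.
The state is a dict: "time_s": time; "joints": joint angles; "dq": joint speeds; "tau": joint torques, N m; "eef_pos": TCP position; "ee_rot": TCP orientation; "force": force on the tool from outside, world axes, zero at the start; "wrist_torque": the same for the moment, N m; "grip_width": opening from 0.0 (shut) to 1.0 (fully open).
Only numpy, scipy, OpenCV 4.12 (cv2) and the standard library are available. Lean on these libraries where they do the work, as an engineer would, in place of code of your own. Each camera call takes 0.05 s, during which the arm holds its last target.

## Working session

There is one attempt and no reset: what is moved stays moved. The work goes in short steps, Python scripts to look and compute and a shell command to move; the robot and the scene stay as the last step left them, time stands still between calls to the robot, and variables do not carry over. Pictures are saved under pics/ and viewed, and the job is handed in when it is done.

```bash
ls; mkdir -p pics
cat > h.py <<'E'
import numpy as np, cv2
from scipy.spatial.transform import Rotation as R
from rig import telemetry, imaging, ctrl
def grab(n):
    c=imaging.capture(n); np.savez('%s.npz'%n,**c); return c
def load(n): return dict(np.load('%s.npz'%n))
def save(c,name,box=None,s=1):
    im=c['frame'][:,:,::-1]
    if box: im=im[box[1]:box[3],box[0]:box[2]]
    im=cv2.resize(im,None,fx=s,fy=s,interpolation=cv2.INTER_CUBIC); cv2.imwrite('pics/'+name+'.png',im)
def cloud(c):
    z=c['z_map'].astype(float); v,u=np.mgrid[:z.shape[0],:z.shape[1]]
    P=np.stack([(u-c['cx'])/c['fx']*z,(v-c['cy'])/c['fy']*z,z],-1)
    Rm=cv2.Rodrigues(np.array(c['rvec'],float))[0]
    W=(P-np.array(c['tvec']).ravel())@Rm
    W[z==0]=np.nan
    return W
def proj(c,p):
    q=cv2.projectPoints(np.array(p,float).reshape(-1,1,3),np.array(c['rvec'],float),np.array(c['tvec'],float),np.array([[c['fx'],0,c['cx']],[0,c['fy'],c['cy']],[0,0,1.]]),None)[0]
    return q[:,0]
def pose():
    s=telemetry.sense(); q=s['ee_rot']; return np.array(s['eef_pos']),R.from_quat([q[1],q[2],q[3],q[0]]),s
E
python3 - <<'E'
from h import *
for n in('scene','top','wrist'):
    c=grab(n); save(c,n+'0',s=1.4)
p,r,s=pose(); print(p,r.as_matrix().round(3),s)
E
```

```text
pics
[ 147.99481903 -503.51697445  230.86410919] [[ 0.282 -0.     0.959]
 [-0.959  0.001  0.282]
 [-0.001 -1.     0.   ]] {'time_s': 0.15, 'joints': array([-1.50838768e+00,  3.13341320e-01,  1.49824204e+00,  1.32566601e-05,
        1.33099378e+00, -2.23373014e-01]), 'dq': array([-0.00117123, -0.00170138, -0.00267397, -0.00104629, -0.00070688,
       -0.00041291]), 'tau': array([ 1.60529653e-03, -4.12367964e+01, -2.59795958e+01, -1.53691062e-04,
        3.20107654e-03, -1.93055278e-07]), 'eef_pos': array([ 147.99481903, -503.51697445,  230.86410919]), 'ee_rot': array([ 0.56637409, -0.56583797,  0.42392461, -0.42348047]), 'force': array([ 0.54553765, -0.02791705, -1.08595284]), 'wrist_torque': array([-0.00403855,  0.01039445,  0.00453007]), 'grip_width': 1.0023893612874926}
```

View pics/scene0.png

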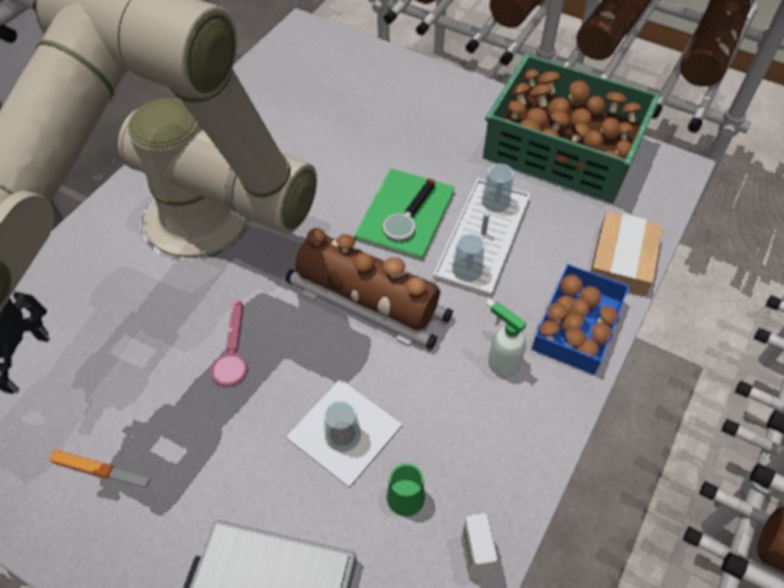

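View pics/top0.png

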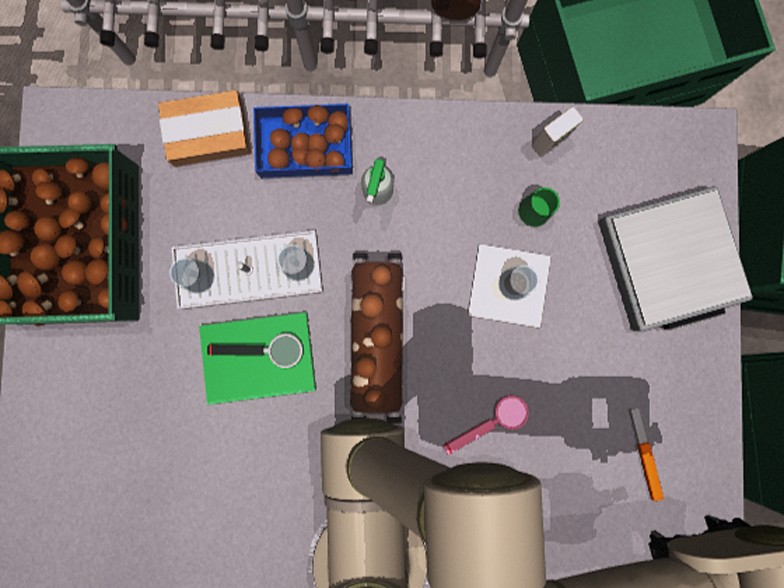

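View pics/wrist0.png

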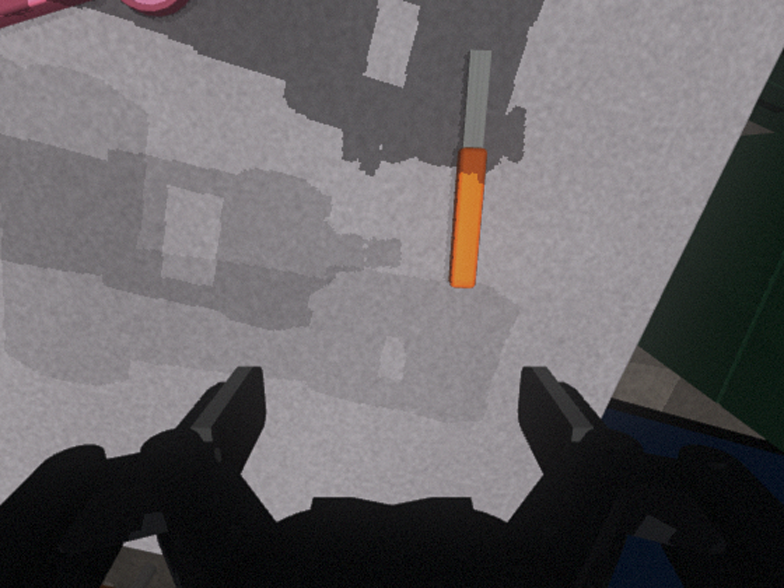

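Candidates (top0 px): the clear-blue cup on the tile is at (517,281). Cups on the rack are at (190,272) and (296,258), and a green cup at (540,206) is not meant. The black-handled magnifier on the book has its handle at (245,350) and lens at (286,350). The pink look-alike at (510,412) is not meant. Next I'll take a close crop and measure.

Run:
```python
from h import *
c=load('top'); W=cloud(c)
save(c,'tilecrop',(320,120,420,240),5)
save(c,'rackcrop',(110,155,240,300),4)
def rect(mask,name):
    n,l,st,ce=cv2.connectedComponentsWithStats(mask.astype(np.uint8))
    for i in range(1,n):
        if st[i,4]>150:
            P=W[l==i]; P=P[~np.isnan(P[:,0])]
            if len(P)==0: continue
            r=cv2.minAreaRect(P[:,:2].astype(np.float32))
            print(name,ce[i].round(),st[i,4],'z',np.percentile(P[:,2],[5,50,95]).round(1),'rect',np.round(r[0],1),np.round(r[1],1),round(r[2],1))
hsv=cv2.cvtColor(c['frame'],cv2.COLOR_RGB2HSV)
f=c['frame'].astype(int); Z=W[:,:,2]
print(np.nanmedian(Z[250:300,60:120]))
rect((f.min(2)>185),'white')
h=(hsv[:,:,0]>50)&(hsv[:,:,0]<75)&(hsv[:,:,1]>150)&(hsv[:,:,2]>120); rect(h,'green')
# transects
for y in [195,201,207]:
    print(y,[(u,W[y,u].round(0).tolist()) for u in range(340,396,4)])
```

```text
0.13691204784061192
white [143.  89.] 994 z [46.6 50.7 54.9] rect [856.4 365.8] [ 51.6 174.8] 12.6
white [402.  88.] 306 z [106.3 110.1 113.7] rect [ 862.6 -350.1] [32.1 72. ] 39.1
white [487. 184.] 6097 z [55.  58.9 62.7] rect [ 618.2 -602. ] [218.7 223.7] 17.2
white [178. 194.] 2796 z [ 8.  12.5 21. ] rect [577.1 261.6] [129.8 285.1] 8.5
white [362. 205.] 2032 z [ 4.3  8.6 13.4] rect [ 557.1 -270.5] [150.1 149.3] 81.8
green [268. 126.] 164 z [141.8 159.4 163. ] rect [734.    5.9] [24.6 65.4] 83.2
green [181. 257.] 3325 z [14.  18.3 22.3] rect [396.8 235.5] [154.2 214. ] 8.7
195 [(340, [580.0, -202.0, 9.0]), (344, [580.0, -213.0, 9.0]), (348, [580.0, -224.0, 12.0]), (352, [581.0, -237.0, 5.0]), (356, [580.0, -247.0, 15.0]), (360, [578.0, -254.0, 36.0]), (364, [573.0, -255.0, 83.0]), (368, [571.0, -262.0, 103.0]), (372, [572.0, -274.0, 97.0]), (376, [572.0, -284.0, 99.0]), (380, [573.0, -295.0, 99.0]), (384, [583.0, -328.0, 11.0]), (388, [583.0, -339.0, 10.0]), (392, [585.0, -353.0, 2.0])]
201 [(340, [563.0, -203.0, 5.0]), (344, [563.0, -214.0, 7.0]), (348, [563.0, -225.0, 11.0]), (352, [564.0, -237.0, 4.0]), (356, [564.0, -248.0, 10.0]), (360, [559.0, -249.0, 60.0]), (364, [555.0, -252.0, 100.0]), (368, [556.0, -263.0, 97.0]), (372, [556.0, -274.0, 96.0]), (376, [556.0, -284.0, 101.0]), (380, [557.0, -297.0, 92.0]), (384, [557.0, -305.0, 100.0]), (388, [566.0, -340.0, 9.0]), (392, [568.0, -354.0, -2.0])]
207 [(340, [546.0, -203.0, 4.0]), (344, [545.0, -213.0, 11.0]), (348, [546.0, -225.0, 11.0]), (352, [546.0, -237.0, 9.0]), (356, [547.0, -249.0, 6.0]), (360, [544.0, -253.0, 41.0]), (364, [542.0, -258.0, 74.0]), (368, [540.0, -263.0, 101.0]), (372, [540.0, -274.0, 100.0]), (376, [540.0, -284.0, 100.0]), (380, [541.0, -295.0, 99.0]), (384, [549.0, -329.0, 7.0]), (388, [549.0, -340.0, 10.0]), (392, [550.0, -354.0, -1.0])]
```

Run:
```python
from h import *
for n in('top','scene'):
    c=load(n);W=cloud(c);Z=W[:,:,2].copy()
    d=np.clip(np.nan_to_num(Z,nan=-20)+20,0,220)/220*255
    cv2.imwrite('pics/h_%s.png'%n,cv2.applyColorMap(cv2.resize(d.astype(np.uint8),None,fx=1.4,fy=1.4,interpolation=cv2.INTER_NEAREST),cv2.COLORMAP_JET))
```

```text
(no output)
```

View pics/tilecrop.png

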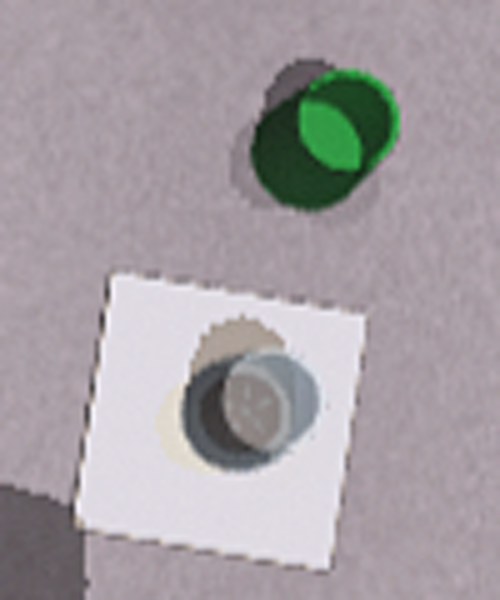

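View pics/rackcrop.png

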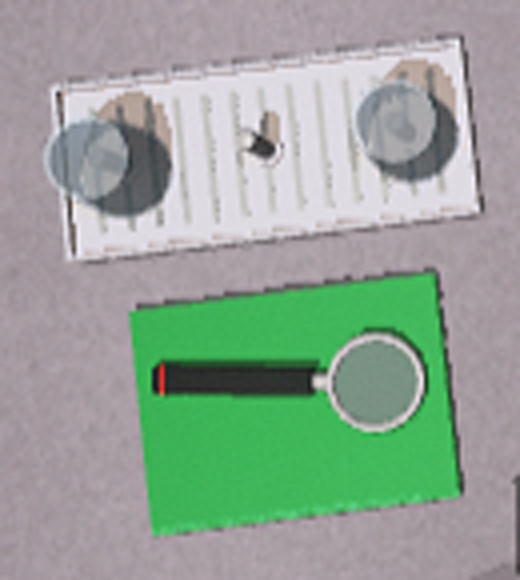

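View pics/h_top.png

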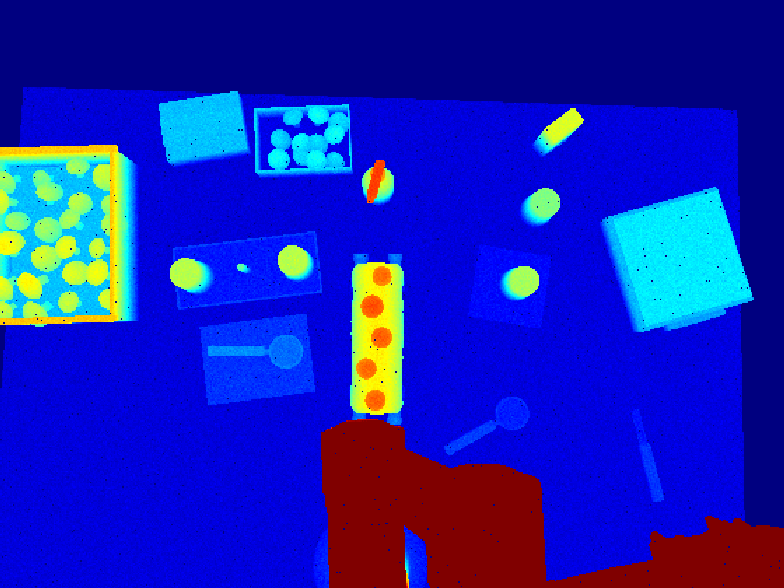

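The tile crop shows the clear-blue cup over the cap at full-image px (369,201), with the green one well away. The rack crop shows the middle peg free at about (175,191), and the black magnifier on the green book. Next I'll fit positions.

Run:
```python
from h import *
from scipy.optimize import least_squares
c=load('top');W=cloud(c);Z=W[:,:,2]
def comp(box,zl,zh,name):
    m=np.zeros(Z.shape,bool);m[box[1]:box[3],box[0]:box[2]]=True
    m&=(Z>zl)&(Z<zh)
    P=W[m]; print(name,len(P),'z',np.percentile(P[:,2],[5,50,95]).round(1),'encl',np.round(cv2.minEnclosingCircle(P[:,:2].astype(np.float32)),1) if 0 else '', 'mean',P[:,:2].mean(0).round(1),'rng',np.percentile(P[:,:2],[1,99],axis=0).round(1).tolist(), 'rect',cv2.minAreaRect(P[:,:2].astype(np.float32)))
    return P
comp((345,180,400,225),90,108,'cup')
comp((110,175,160,215),94,112,'cup_l');comp((190,165,230,205),94,112,'cup_r')
comp((163,180,185,200),60,90,'peg')
comp((370,130,405,165),80,108,'greencup')
comp((150,240,189,262),31,45,'handle');comp((189,230,222,268),26,44,'lens')
comp((240,180,300,300),100,175,'log');comp((255,110,285,150),90,175,'sprayer')
# mask lens by colour (ring whitish)
f=c['frame'].astype(int)
m=np.zeros(Z.shape,np.uint8)
m[235:268,186:220]=(np.abs(f[:,:,1]-f[:,:,0])<25)[235:268,186:220]
v,u=np.nonzero(m);(cx,cy),r=cv2.minEnclosingCircle(np.stack([u,v],1).astype(np.float32));print('lens px',cx,cy,r)
d=np.nonzero((f.max(2)<70)[240:262,145:192]);v,u=d[0]+240,d[1]+145
print('handle px',u.min(),u.max(),cv2.minAreaRect(np.stack([u,v],1).astype(np.float32)))
```

```text
cup 359 z [ 94.3  98.8 103. ] encl  mean [ 559.3 -278.7] rng [[532.4, -305.3], [585.9, -253.1]] rect ((559.172119140625, -279.0439147949219), (54.1452522277832, 53.92379379272461), 0.05467872694134712)
cup_l 381 z [ 97.8 101.9 106. ] encl  mean [555.4 361.2] rng [[529.4, 335.0], [582.7, 388.8]] rect ((555.7085571289062, 362.7203063964844), (54.799476623535156, 55.639442443847656), 33.757667541503906)
cup_r 361 z [ 98.4 102.1 105.9] encl  mean [585.9 161.1] rng [[559.5, 135.4], [612.4, 188.3]] rect ((586.011962890625, 161.16937255859375), (53.82925796508789, 55.0118408203125), 5.90576171875)
peg 29 z [60.8 79.7 86.3] encl  mean [572.5 261.7] rng [[567.1, 256.9], [578.0, 268.7]] rect ((572.5081787109375, 262.8354187011719), (10.824310302734375, 11.957109451293945), 2.6133832931518555)
greencup 356 z [85.1 89.9 93.9] encl  mean [ 712.7 -319.4] rng [[686.2, -346.9], [739.4, -293.3]] rect ((713.9132080078125, -320.0290832519531), (55.684688568115234, 54.37165832519531), 44.529701232910156)
handle 271 z [33.8 38.1 42.1] encl  mean [411.3 271.7] rng [[402.0, 219.7], [420.7, 322.5]] rect ((411.3262939453125, 271.1831970214844), (104.56687927246094, 19.078489303588867), 89.92454528808594)
lens 475 z [27.8 31.6 36.4] encl  mean [412.4 178.3] rng [[381.0, 145.3], [444.0, 214.9]] rect ((412.60791015625, 177.1083984375), (66.65186309814453, 66.10336303710938), 50.226322174072266)
log 3238 z [102.7 117.1 153. ] encl  mean [442.7  -2.3] rng [[307.6, -42.2], [580.7, 37.5]] rect ((444.17254638671875, -2.0814552307128906), (280.1941223144531, 86.4075698852539), 0.7506973743438721)
sprayer 392 z [ 94.2 155.1 162. ] encl  mean [734.4   5.1] rng [[690.1, -21.3], [766.6, 29.6]] rect ((734.1275634765625, 12.50766372680664), (51.955299377441406, 81.88539123535156), 54.155635833740234)
lens px 200.89999389648438 249.5 15.108369827270508
handle px 148 188 ((168.0, 249.0), (6.0, 40.0), 90.0)
```

```bash
cat >> h.py <<'E'
def go(x,y,z,az):
    """delta_pos cm and twist rad in tool axes for TCP target, tool down, jaw azimuth az deg"""
    p,r,s=pose(); a=np.radians(az)
    X=np.array([np.cos(a),np.sin(a),0]);Y=np.array([0,0,-1.]);T=R.from_matrix(np.stack([X,Y,np.cross(X,Y)],1))
    print('t',round(s['time_s'],2),'p',p.round(1),'yaw',round(float(np.degrees(np.arctan2(*r.as_matrix()[:2,0][::-1]))),2),'tilt',np.degrees(r.as_matrix()[2,[0,2]]).round(2),'F',np.round(s['force'],1),'g',round(float(s['grip_width']),3))
    print('dpos_cm',(r.inv().apply(np.array([x,y,z])-p)/10).round(2),'twist',(r.inv()*T).as_rotvec().round(4), 'q',np.round(s['joints'],2))
E
python3 -c "
from h import *
go(559,-279,150,8.7)"
```

```text
t 0.15 p [ 148.  -503.5  230.9] yaw -73.63 tilt [-0.05  0.01] F [ 0.5 -0.  -1.1] g 1.002
dpos_cm [-9.95  8.11 45.76] twist [-9.0000e-04 -1.4369e+00 -6.0000e-04] q [-1.51  0.31  1.5   0.    1.33 -0.22]
```

```bash
python3 -m handwheel '[{"delta_pos":[-1,0.8,4],"twist":[0,-0.12,0],"jaw":1},{"delta_pos":[-2,1.6,8],"twist":[0,-0.24,0],"jaw":1},{"delta_pos":[-3,2.4,12],"twist":[0,-0.36,0],"jaw":1},{"delta_pos":[-4,3.2,16],"twist":[0,-0.48,0],"jaw":1},{"delta_pos":[-4.9,4,20],"twist":[0,-0.6,0],"jaw":1},{"delta_pos":[-5.8,4.8,24],"twist":[0,-0.72,0],"jaw":1},{"delta_pos":[-6.7,5.5,28],"twist":[0,-0.84,0],"jaw":1},{"delta_pos":[-7.6,6.2,32],"twist":[0,-0.96,0],"jaw":1},{"delta_pos":[-8.4,6.9,36],"twist":[0,-1.08,0],"jaw":1},{"delta_pos":[-9.2,7.5,40],"twist":[0,-1.2,0],"jaw":1}]' 20; python3 -c "
from h import *
go(559,-279,150,8.7)"
```

```text
time_s: 0.98
eef_pos: [506.7, -301.5, 155.7]
ee_rot: [0.707, -0.706, 0.028, -0.028]
force: [-0.6, -0.3, 0.8]
grip_width: 0.998
t 0.98 p [ 506.7 -301.5  155.7] yaw -4.52 tilt [-0.03  0.02] F [-0.6 -0.3  0.8] g 0.998
dpos_cm [5.03 0.57 2.65] twist [-0.0005 -0.2308 -0.0006] q [-0.74  0.52  1.4  -0.    1.23 -0.66]
```

```bash
python3 -m handwheel '[{"delta_pos":[2,0.2,1],"twist":[0,-0.1,0],"jaw":1},{"delta_pos":[4,0.4,2],"twist":[0,-0.2,0],"jaw":1},{"delta_pos":[4.8,0.6,2.4],"twist":[0,-0.22,0],"jaw":1},{"delta_pos":[4.8,0.6,2.4],"twist":[0,-0.22,0],"jaw":1},{"delta_pos":[4.8,0.6,2.4],"twist":[0,-0.22,0],"jaw":1},{"delta_pos":[4.8,0.6,2.4],"twist":[0,-0.22,0],"jaw":1},{"delta_pos":[4.8,0.6,2.4],"twist":[0,-0.22,0],"jaw":1},{"delta_pos":[4.8,0.6,2.4],"twist":[0,-0.22,0],"jaw":1},{"delta_pos":[4.8,0.6,2.4],"twist":[0,-0.22,0],"jaw":1},{"delta_pos":[4.8,0.6,2.4],"twist":[0,-0.22,0],"jaw":1}]'
python3 - <<'E'
from h import *
go(559,-279,42,8.7)
c=grab('wrist'); save(c,'wrist1',s=1.4)
W=cloud(c);Z=W[:,:,2]
m=(Z>92)&(Z<106); n,l,st,ce=cv2.connectedComponentsWithStats(m.astype(np.uint8))
for i in range(1,n):
    if st[i,4]>300:
        P=W[l==i];print(ce[i].round(),st[i],P.mean(0).round(1),cv2.minEnclosingCircle(P[:,:2].astype(np.float32)))
print(proj(c,[[559,-279,98]]))
E
```

```text
time_s: 1.82
eef_pos: [554.8, -283.5, 150.6]
ee_rot: [-0.705, 0.706, 0.047, -0.047]
force: [0.2, 0.0, -0.3]
grip_width: 0.998
t 1.82 p [ 554.8 -283.5  150.6] yaw 7.68 tilt [ 0.01 -0.01] F [ 0.2  0.  -0.3] g 0.998
dpos_cm [ 0.47 10.86  0.39] twist [ 0.0001 -0.0177  0.0001] q [-0.66  0.59  1.29 -0.    1.26 -0.79]
[291. 223.] [ 250  183   83   80 5205] [ 562.  -278.4   97. ] ((562.3497314453125, -279.6836853027344), 28.141347885131836)
[[286.22137988 223.80744259]]
```

View pics/wrist1.png

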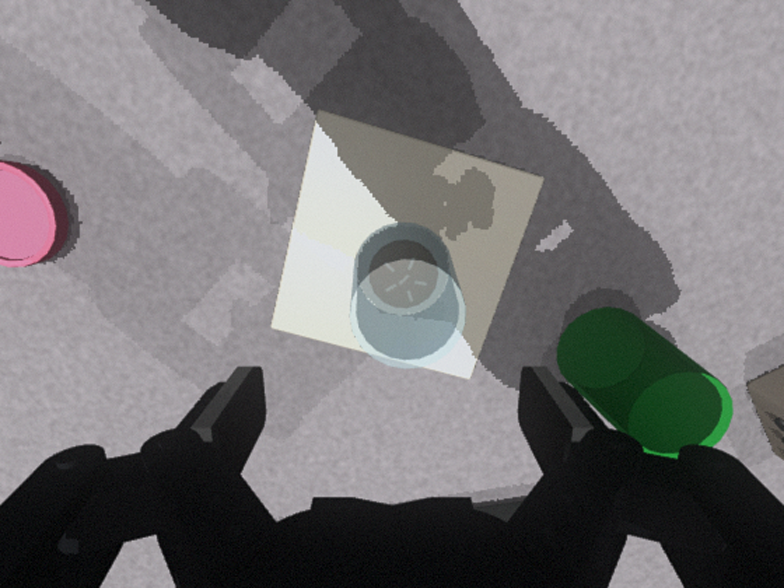

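The blue cup is at wrist px (291,223) under the open jaws, and the green one is clear to the right. The wrist view puts its axis at (562,-279) and the top view at (559,-279), so I'll use 561.

```bash
python3 -m handwheel '[{"delta_pos":[0.67,0.5,0.37],"twist":[0,-0.018,0],"jaw":1},{"delta_pos":[0.67,2,0.37],"twist":[0,-0.018,0],"jaw":1},{"delta_pos":[0.67,4,0.37],"twist":[0,-0.018,0],"jaw":1},{"delta_pos":[0.67,6,0.37],"twist":[0,-0.018,0],"jaw":1},{"delta_pos":[0.67,8,0.37],"twist":[0,-0.018,0],"jaw":1},{"delta_pos":[0.67,9.5,0.37],"twist":[0,-0.018,0],"jaw":1},{"delta_pos":[0.67,10.4,0.37],"twist":[0,-0.018,0],"jaw":1},{"delta_pos":[0.67,10.8,0.37],"twist":[0,-0.018,0],"jaw":1},{"delta_pos":[0.67,10.8,0.37],"twist":[0,-0.018,0],"jaw":1},{"delta_pos":[0.67,10.8,0.37],"twist":[0,-0.018,0],"jaw":1}]' 20
python3 - <<'E'
from h import *
go(561,-279,42,8.7)
c=grab('wrist'); save(c,'wrist2',s=1.4)
E
```

```text
time_s: 2.7
eef_pos: [561.7, -278.7, 43.1]
ee_rot: [-0.705, 0.705, 0.054, -0.054]
force: [-0.3, 0.7, -0.2]
grip_width: 1.0
t 2.7 p [ 561.7 -278.7   43.1] yaw 8.78 tilt [ 0.05 -0.05] F [-0.3  0.7 -0.2] g 1.0
dpos_cm [-0.07  0.11 -0.02] twist [0.0008 0.0014 0.0008] q [-0.65  0.72  1.37  0.    1.05 -0.8 ]
```

View pics/wrist2.png

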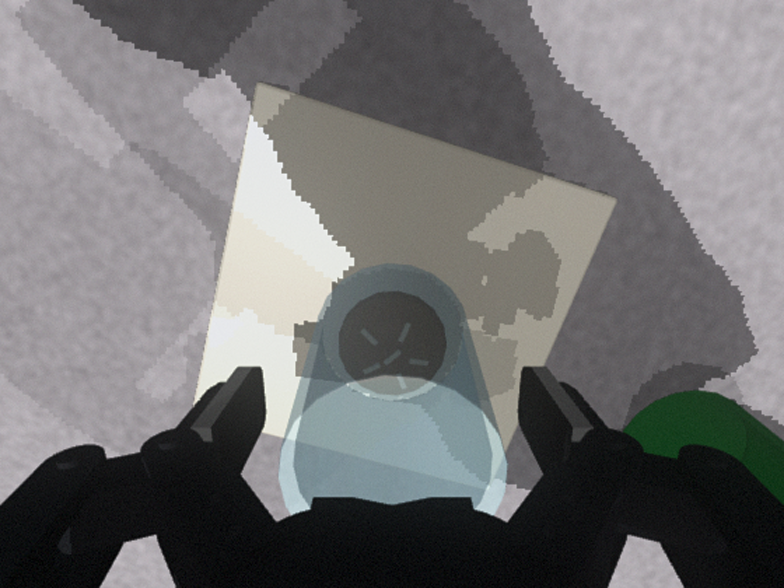

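The cup sits centred between the jaws (px 281–507, midline 394), with the cap visible inside. I'll close gently.

```bash
python3 -m handwheel '[{"delta_pos":[0,0,0],"twist":[0,0,0],"jaw":0.8},{"delta_pos":[0,0,0],"twist":[0,0,0],"jaw":0.7},{"delta_pos":[0,0,0],"twist":[0,0,0],"jaw":0.6},{"delta_pos":[0,0,0],"twist":[0,0,0],"jaw":0.5},{"delta_pos":[0,0,0],"twist":[0,0,0],"jaw":0.4},{"delta_pos":[0,0,0],"twist":[0,0,0],"jaw":0.4},{"delta_pos":[0,0,0],"twist":[0,0,0],"jaw":0.4},{"delta_pos":[0,0,0],"twist":[0,0,0],"jaw":0.4},{"delta_pos":[0,0,0],"twist":[0,0,0],"jaw":0.4},{"delta_pos":[0,0,0],"twist":[0,0,0],"jaw":0.4}]' 25
python3 - <<'E'
from h import *
go(561,-279,42,8.7)
E
```

```text
time_s: 3.58
eef_pos: [561.6, -278.9, 43.7]
ee_rot: [-0.705, 0.705, 0.054, -0.054]
force: [-1.6, 0.4, 5.0]
grip_width: 0.723
t 3.58 p [ 561.6 -278.9   43.7] yaw 8.77 tilt [ 0.07 -0.07] F [-1.6  0.4  5. ] g 0.723
dpos_cm [-0.07  0.17 -0.  ] twist [0.0012 0.0011 0.0012] q [-0.65  0.72  1.37  0.    1.05 -0.8 ]
```

```bash
python3 -m handwheel '[{"delta_pos":[0,-0.2,0],"twist":[0,0,0],"jaw":0.4},{"delta_pos":[0,-0.6,0],"twist":[0,0,0],"jaw":0.4},{"delta_pos":[0,-1.2,0],"twist":[0,0,0],"jaw":0.4},{"delta_pos":[0,-2,0],"twist":[0,0,0],"jaw":0.4},{"delta_pos":[0,-3,0],"twist":[0,0,0],"jaw":0.4},{"delta_pos":[0,-4,0],"twist":[0,0,0],"jaw":0.4},{"delta_pos":[0,-5,0],"twist":[0,0,0],"jaw":0.4},{"delta_pos":[0,-6,0],"twist":[0,0,0],"jaw":0.4},{"delta_pos":[0,-7,0],"twist":[0,0,0],"jaw":0.4},{"delta_pos":[0,-8,0],"twist":[0,0,0],"jaw":0.4}]'
python3 - <<'E'
from h import *
go(561,-279,250,8.7)
c=grab('wrist'); save(c,'wrist3',s=1.4)
E
```

```text
time_s: 4.42
eef_pos: [561.2, -278.6, 123.6]
ee_rot: [-0.705, 0.705, 0.054, -0.054]
force: [0.8, -0.0, -1.1]
grip_width: 0.724
t 4.42 p [ 561.2 -278.6  123.6] yaw 8.77 tilt [ 0.01 -0.01] F [ 0.8 -0.  -1.1] g 0.724
dpos_cm [ -0.03 -12.64  -0.04] twist [0.0002 0.0011 0.0002] q [-0.65  0.63  1.31 -0.    1.21 -0.8 ]
```

View pics/wrist3.png

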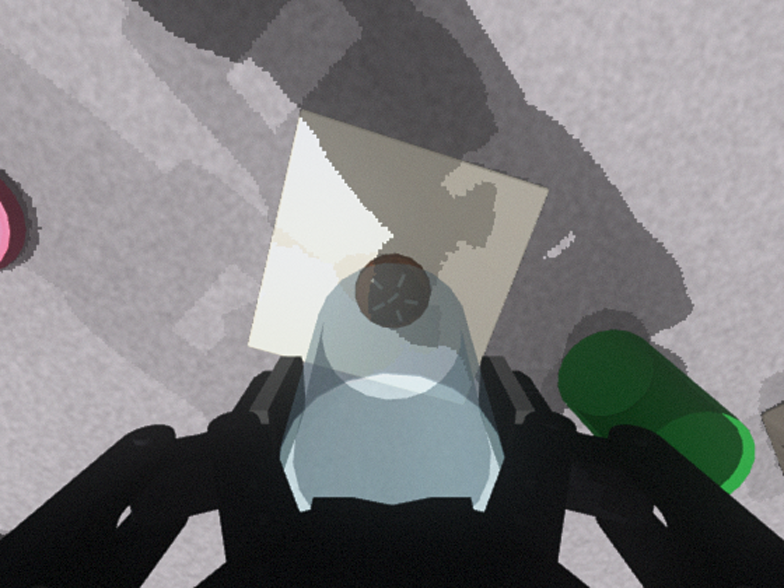

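The cup is lifted cleanly, and the cap stays on the tile at about (281,207) px. I'll continue up and across.

```bash
python3 -m handwheel '[{"delta_pos":[0,-1.5,0],"twist":[0,0,0],"jaw":0.4},{"delta_pos":[0,-3.5,0],"twist":[0,0,0],"jaw":0.4},{"delta_pos":[0.1,-6,0.8],"twist":[0,0,0],"jaw":0.4},{"delta_pos":[0.4,-8.5,2.4],"twist":[0,0,0],"jaw":0.4},{"delta_pos":[0.8,-10.5,4.6],"twist":[0,0,0],"jaw":0.4},{"delta_pos":[1.3,-11.8,7.4],"twist":[0,0,0],"jaw":0.4},{"delta_pos":[1.8,-12.4,10.4],"twist":[0,0,0],"jaw":0.4},{"delta_pos":[2.4,-12.5,13.6],"twist":[0,0,0],"jaw":0.4},{"delta_pos":[2.9,-12.5,16.8],"twist":[0,0,0],"jaw":0.4},{"delta_pos":[3.5,-12.5,20],"twist":[0,0,0],"jaw":0.4}]'
python3 - <<'E'
from h import *
go(572.5,262,250,8.7)
E
```

```text
time_s: 5.3
eef_pos: [565.0, -74.1, 247.7]
ee_rot: [-0.705, 0.705, 0.054, -0.054]
force: [0.1, -0.5, -1.2]
grip_width: 0.717
t 5.3 p [565.  -74.1 247.7] yaw 8.75 tilt [ 0.01 -0.  ] F [ 0.1 -0.5 -1.2] g 0.717
dpos_cm [ 5.85 -0.23 33.1 ] twist [0.     0.0009 0.0002] q [-0.34  0.4   1.33  0.    1.41 -0.49]
```

```bash
python3 -m handwheel '[{"delta_pos":[0.6,0,3.4],"twist":[0,0,0],"jaw":0.4},{"delta_pos":[1.2,0,7],"twist":[0,0,0],"jaw":0.4},{"delta_pos":[1.9,0,10.8],"twist":[0,0,0],"jaw":0.4},{"delta_pos":[2.6,0,14.6],"twist":[0,0,0],"jaw":0.4},{"delta_pos":[3.3,0,18.4],"twist":[0,0,0],"jaw":0.4},{"delta_pos":[4,0,22],"twist":[0,0,0],"jaw":0.4},{"delta_pos":[4.6,0,25.2],"twist":[0,0,0],"jaw":0.4},{"delta_pos":[5.1,0,28],"twist":[0,0,0],"jaw":0.4},{"delta_pos":[5.4,0,30],"twist":[0,0,0],"jaw":0.4},{"delta_pos":[5.6,0,31.4],"twist":[0,0,0],"jaw":0.4}]'
python3 - <<'E'
from h import *
c=grab('wrist'); save(c,'wrist4',s=1.4)
go(572.5,262,250,8.7)
for n in['scene','top']:
    c=grab(n); save(c,n+'4',s=1.4)
c=load('top');W=cloud(c)
v,u=np.mgrid[135:145+70,235:290]
# cap from top
P=W[180:225,340:400].reshape(-1,3); C=c['frame'][180:225,340:400].reshape(-1,3).astype(int)
m=(P[:,2]>13)&(P[:,2]<40); print('cap',m.sum(),P[m].mean(0),cv2.minAreaRect(P[m][:,:2].astype(np.float32)))
E
```

```text
time_s: 6.13
eef_pos: [572.4, 245.4, 247.3]
ee_rot: [0.705, -0.705, -0.055, 0.055]
force: [-0.9, -0.8, -1.0]
grip_width: 0.724
t 6.18 p [572.2 246.8 247.2] yaw 8.92 tilt [-0.02  0.06] F [-0.3  2.5 -0.1] g 0.727
dpos_cm [ 0.27 -0.28  1.5 ] twist [-0.001   0.0039 -0.0003] q [0.22 0.53 1.14 0.   1.47 0.06]
cap 287 [ 558.68269807 -277.27703742   21.61908196] ((559.137939453125, -275.8484802246094), (120.72673797607422, 148.82977294921875), 0.5654423832893372)
```

View pics/wrist4.png

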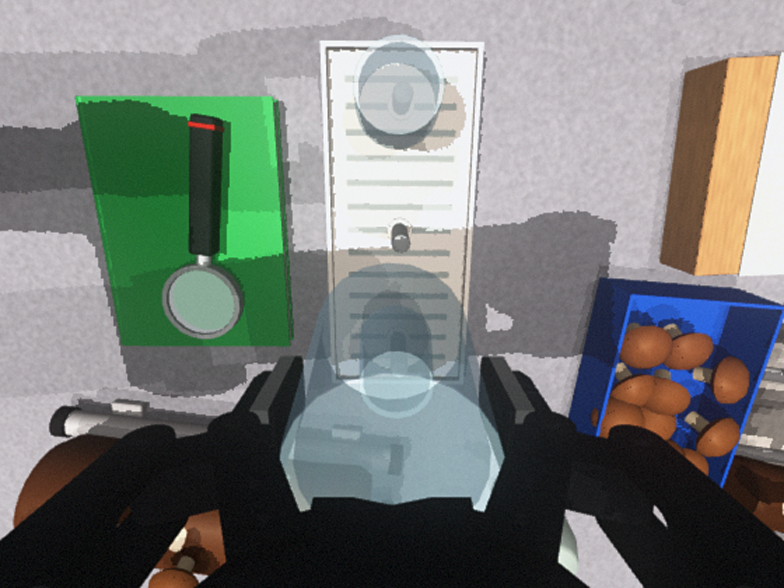

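View pics/top4.png

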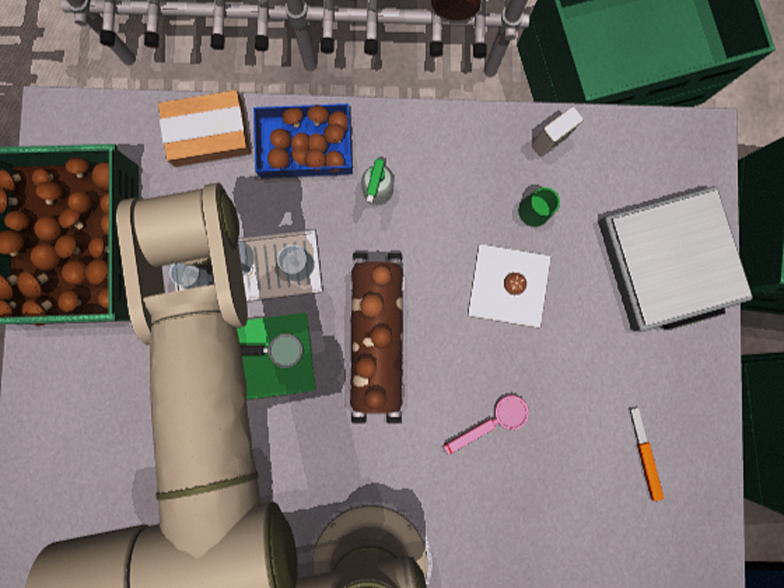

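Top: the cap is now bare at px (368,203). Wrist: the free peg is at px (286,168), ahead of the held cup, and the jaws are aligned with the rack. I'll refine the peg and cap positions.

Run:
```python
from h import *
c=load('wrist');W=cloud(c)
def st(P,n): print(n,len(P),P.mean(0).round(1),np.percentile(P,[2,98],axis=0).round(1).tolist())
P=W[150:185,272:300].reshape(-1,3); st(P[(P[:,2]>72)&(P[:,2]<88)],'pegtop'); st(P[(P[:,2]>30)&(P[:,2]<88)],'peg')
print('exp peg px',proj(c,[[572.5,262,82],[572.5,262,12]]), 'lens handle',proj(c,[[412.5,177.5,34],[411.3,271.5,38]]))
P=W[40:105,250:320].reshape(-1,3); st(P[(P[:,2]>98)&(P[:,2]<106)],'cup_l')
# lens & handle
P=W[180:245,110:178].reshape(-1,3); st(P[(P[:,2]>27)&(P[:,2]<42)],'lens')
P=W[82:180,130:165].reshape(-1,3); m=(P[:,2]>33)&(P[:,2]<44); st(P[m],'handle'); print(cv2.minAreaRect(P[m][:,:2].astype(np.float32)))
c=load('top');W=cloud(c);f=c['frame'].astype(int)
m=np.zeros(f.shape[:2],bool); s=(slice(185,220),slice(345,395)); m[s]=((f[:,:,0]-f[:,:,2])>25)[s]
v,u=np.nonzero(m);print('cap px',u.mean(),v.mean(),len(u)); st(W[m],'cap'); 
P=W[m]; print(cv2.minEnclosingCircle(P[P[:,2]>12][:,:2].astype(np.float32)), 'zmax',np.percentile(P[:,2],97))
```

```text
pegtop 147 [576.  264.5  80. ] [[570.1, 258.4, 75.3], [582.2, 270.2, 81.9]]
peg 208 [575.6 265.9  72.1] [[569.7, 258.6, 34.3], [581.9, 270.5, 81.9]]
exp peg px [[282.12213219 175.17906981]
 [281.74697493 165.03479366]] lens handle [[140.1138609  216.13658076]
 [139.86897758 137.41142469]]
cup_l 3098 [558.8 359.3 101.1] [[533.1, 337.1, 99.5], [583.4, 379.0, 102.6]]
lens 2505 [415.4 180.1  30.6] [[385.8, 148.2, 28.0], [446.8, 219.2, 34.3]]
handle 1803 [414.9 279.5  36.8] [[404.8, 226.4, 34.1], [423.9, 328.0, 38.5]]
((414.65411376953125, 276.9125671386719), (20.850608825683594, 107.05424499511719), 1.6865204572677612)
cap px 367.8497409326425 202.1139896373057 193
cap 193 [nan nan nan] [[nan, nan, nan], [nan, nan, nan]]
((560.3029174804688, -279.41375732421875), 22.32889175415039) zmax nan
```

Run:
```python
from h import *
c=load('top');save(c,'capcrop',(340,170,400,235),8)
```

```text
(no output)
```

View pics/capcrop.png

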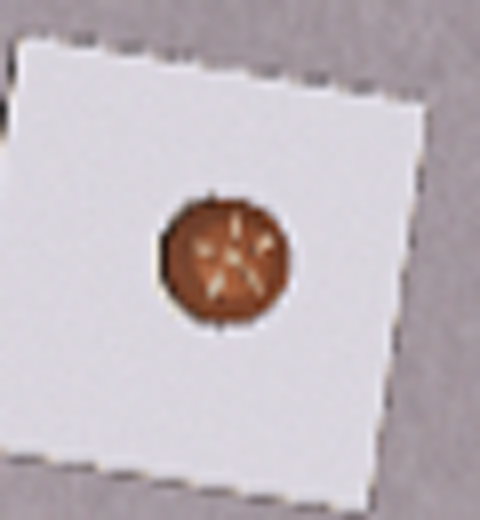

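```bash
python3 -m handwheel '[{"delta_pos":[0.2,1,0.5],"twist":[0,0,0],"jaw":0.4},{"delta_pos":[0.4,2.5,1],"twist":[0,0,0],"jaw":0.4},{"delta_pos":[0.4,4.5,1.1],"twist":[0,0,0],"jaw":0.4},{"delta_pos":[0.4,6.5,1.1],"twist":[0,0,0],"jaw":0.4},{"delta_pos":[0.4,8.5,1.1],"twist":[0,0,0],"jaw":0.4},{"delta_pos":[0.4,10.2,1.1],"twist":[0,0,0],"jaw":0.4},{"delta_pos":[0.4,11,1.1],"twist":[0,0,0],"jaw":0.4},{"delta_pos":[0.4,11.2,1.1],"twist":[0,0,0],"jaw":0.4},{"delta_pos":[0.4,11.2,1.1],"twist":[0,0,0],"jaw":0.4},{"delta_pos":[0.4,11.2,1.1],"twist":[0,0,0],"jaw":0.4}]'
python3 - <<'E'
from h import *
go(574.5,263,49,8.7)
c=grab('wrist'); save(c,'wrist5',s=1.4); 
c=grab('scene'); save(c,'scene5',(250,60,420,260),3.5)
E
```

```text
time_s: 7.12
eef_pos: [575.7, 254.6, 136.4]
ee_rot: [0.705, -0.705, -0.054, 0.053]
force: [-0.4, 0.5, -0.6]
grip_width: 0.722
t 7.12 p [575.7 254.6 136.4] yaw 8.74 tilt [0.1  0.01] F [-0.4  0.5 -0.6] g 0.722
dpos_cm [-0.    8.74  0.85] twist [-0.0001  0.0007  0.0017] q [ 0.23  0.62  1.28 -0.    1.24  0.08]
```

View pics/wrist5.png

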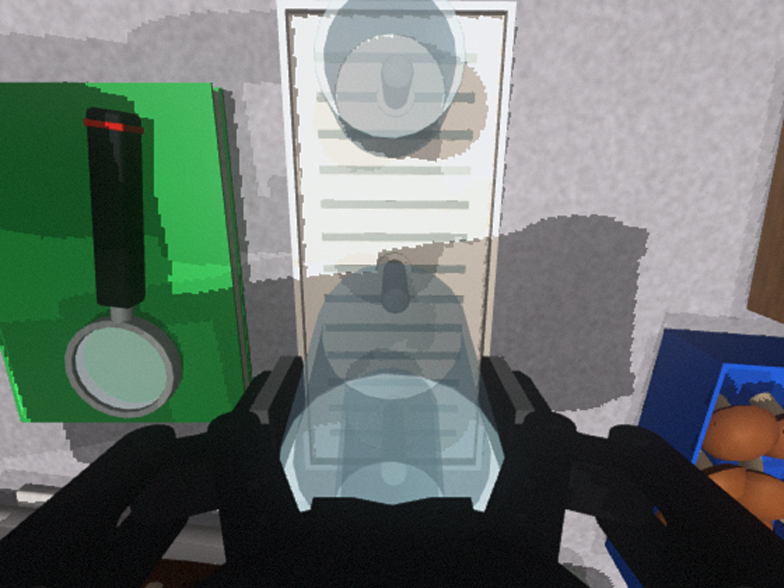

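View pics/scene5.png

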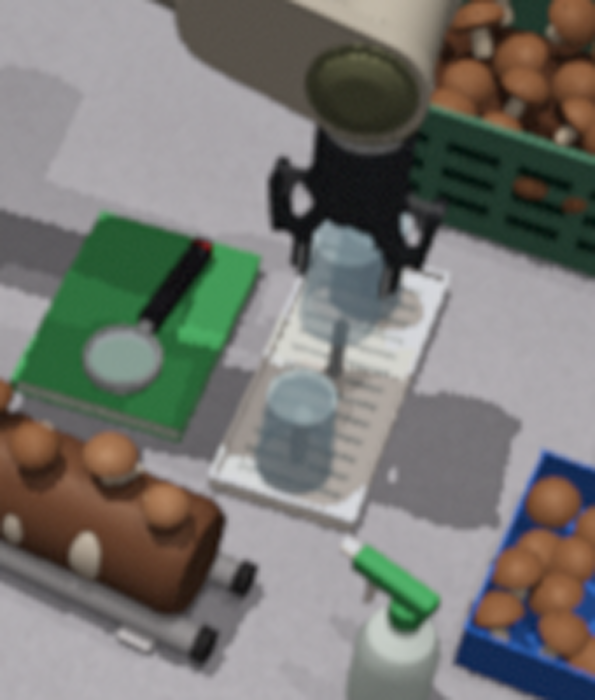

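The peg is at wrist px (281,203) on the jaw midline. I need about 8 mm more along tool z, then descend in steps.

```bash
python3 -m handwheel '[{"delta_pos":[0,0,0.4],"twist":[0,0,0],"jaw":0.4},{"delta_pos":[0,0.3,0.8],"twist":[0,0,0],"jaw":0.4},{"delta_pos":[0,1,0.8],"twist":[0,0,0],"jaw":0.4},{"delta_pos":[0,2.2,0.8],"twist":[0,0,0],"jaw":0.4},{"delta_pos":[0,3.6,0.8],"twist":[0,0,0],"jaw":0.4},{"delta_pos":[0,5,0.8],"twist":[0,0,0],"jaw":0.4},{"delta_pos":[0,6.4,0.8],"twist":[0,0,0],"jaw":0.4},{"delta_pos":[0,7.4,0.8],"twist":[0,0,0],"jaw":0.4},{"delta_pos":[0,8,0.8],"twist":[0,0,0],"jaw":0.4},{"delta_pos":[0,8.2,0.8],"twist":[0,0,0],"jaw":0.4}]'
python3 - <<'E'
from h import *
go(574.5,262.5,48,8.7)
c=grab('wrist'); save(c,'wrist6',s=1.4); 
c=grab('scene'); save(c,'scene6',(250,60,420,260),3.5)
E
```

```text
time_s: 8.05
eef_pos: [573.4, 262.5, 51.9]
ee_rot: [-0.705, 0.705, 0.053, -0.055]
force: [-0.2, 0.3, 0.0]
grip_width: 0.724
t 8.05 p [573.4 262.5  51.9] yaw 8.76 tilt [-0.12 -0.01] F [-0.2  0.3  0. ] g 0.724
dpos_cm [ 0.11  0.39 -0.02] twist [ 0.0002  0.0011 -0.002 ] q [0.24 0.72 1.35 0.   1.08 0.09]
```

View pics/wrist6.png

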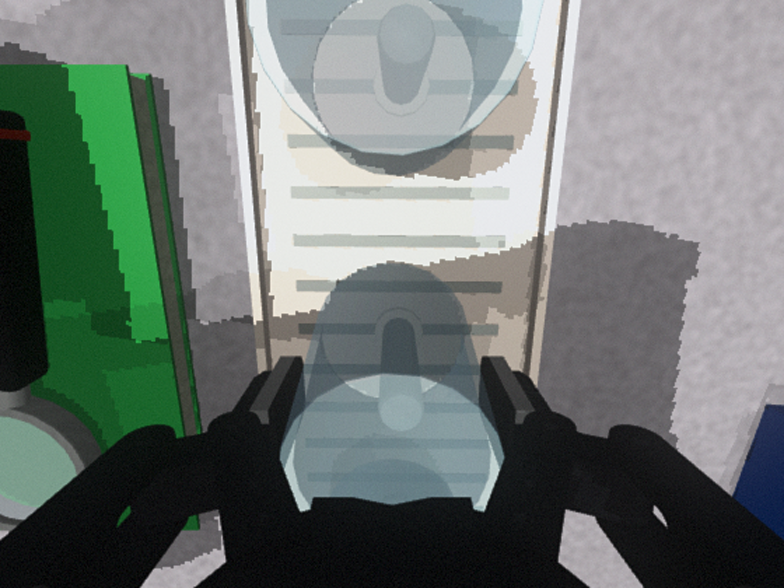

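View pics/scene6.png

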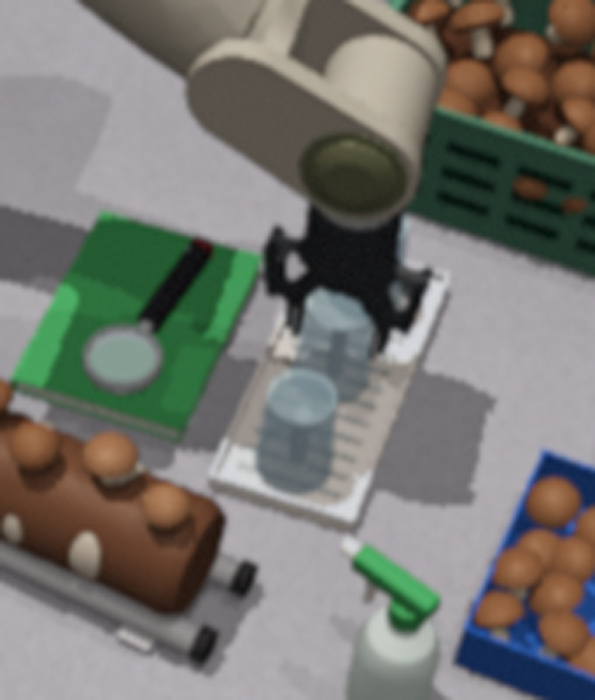

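The peg is inside the cup. I'll lower the last 4 mm slowly.

```bash
python3 -m handwheel '[{"delta_pos":[0,0.05,0],"twist":[0,0,0],"jaw":0.4},{"delta_pos":[0,0.1,0],"twist":[0,0,0],"jaw":0.4},{"delta_pos":[0,0.15,0],"twist":[0,0,0],"jaw":0.4},{"delta_pos":[0,0.2,0],"twist":[0,0,0],"jaw":0.4},{"delta_pos":[0,0.25,0],"twist":[0,0,0],"jaw":0.4},{"delta_pos":[0,0.28,0],"twist":[0,0,0],"jaw":0.4},{"delta_pos":[0,0.31,0],"twist":[0,0,0],"jaw":0.4},{"delta_pos":[0,0.34,0],"twist":[0,0,0],"jaw":0.4},{"delta_pos":[0,0.37,0],"twist":[0,0,0],"jaw":0.4},{"delta_pos":[0,0.37,0],"twist":[0,0,0],"jaw":0.4}]'
python3 - <<'E'
from h import *
go(574.5,262.5,47.7,8.7)
E
```

```text
time_s: 8.98
eef_pos: [573.9, 262.6, 49.6]
ee_rot: [-0.705, 0.705, 0.054, -0.054]
force: [1.0, -0.0, -0.9]
grip_width: 0.721
t 8.98 p [573.9 262.6  49.6] yaw 8.76 tilt [-0. -0.] F [ 1.  -0.  -0.9] g 0.721
dpos_cm [ 0.06  0.19 -0.02] twist [ 0.      0.0011 -0.0001] q [ 0.24  0.72  1.35 -0.    1.07  0.09]
```

```bash
python3 -m handwheel '[{"delta_pos":[0,0.03,0],"twist":[0,0,0],"jaw":0.4},{"delta_pos":[0,0.06,0],"twist":[0,0,0],"jaw":0.4},{"delta_pos":[0,0.09,0],"twist":[0,0,0],"jaw":0.4},{"delta_pos":[0,0.12,0],"twist":[0,0,0],"jaw":0.4},{"delta_pos":[0,0.14,0],"twist":[0,0,0],"jaw":0.4},{"delta_pos":[0,0.16,0],"twist":[0,0,0],"jaw":0.4},{"delta_pos":[0,0.18,0],"twist":[0,0,0],"jaw":0.4},{"delta_pos":[0,0.2,0],"twist":[0,0,0],"jaw":0.4},{"delta_pos":[0,0.22,0],"twist":[0,0,0],"jaw":0.4},{"delta_pos":[0,0.22,0],"twist":[0,0,0],"jaw":0.4}]'
python3 - <<'E'
from h import *
go(574.5,262.5,47.7,8.7)
E
```

```text
time_s: 9.82
eef_pos: [573.9, 262.7, 47.7]
ee_rot: [0.705, -0.705, -0.054, 0.054]
force: [-1.1, -0.8, 2.4]
grip_width: 0.728
t 9.82 p [573.9 262.7  47.7] yaw 8.77 tilt [0. 0.] F [-1.1 -0.8  2.4] g 0.728
dpos_cm [ 0.06  0.   -0.03] twist [-0.      0.0012  0.0001] q [0.24 0.73 1.35 0.   1.07 0.09]
```

Contact felt (about 2–3 N at the expected height), so I'll open slowly.

```bash
python3 -m handwheel '[{"delta_pos":[0,0.05,0],"twist":[0,0,0],"jaw":0.4},{"delta_pos":[0,0.05,0],"twist":[0,0,0],"jaw":0.7},{"delta_pos":[0,0.05,0],"twist":[0,0,0],"jaw":0.75},{"delta_pos":[0,0.05,0],"twist":[0,0,0],"jaw":0.8},{"delta_pos":[0,0.05,0],"twist":[0,0,0],"jaw":0.9},{"delta_pos":[0,0.05,0],"twist":[0,0,0],"jaw":1},{"delta_pos":[0,0.05,0],"twist":[0,0,0],"jaw":1},{"delta_pos":[0,0.05,0],"twist":[0,0,0],"jaw":1},{"delta_pos":[0,0.05,0],"twist":[0,0,0],"jaw":1},{"delta_pos":[0,0.05,0],"twist":[0,0,0],"jaw":1}]'
python3 - <<'E'
from h import *
go(574.5,262.5,180,8.7)
c=grab('wrist'); save(c,'wrist7',s=1.4);
E
```

```text
time_s: 10.65
eef_pos: [573.9, 262.7, 47.0]
ee_rot: [-0.705, 0.705, 0.054, -0.054]
force: [0.9, 0.2, -0.4]
grip_width: 0.996
t 10.65 p [573.9 262.7  47. ] yaw 8.77 tilt [-0. -0.] F [ 0.9  0.2 -0.4] g 0.996
dpos_cm [  0.06 -13.3   -0.03] twist [ 0.      0.0011 -0.    ] q [ 0.24  0.73  1.35 -0.    1.06  0.09]
```

View pics/wrist7.png

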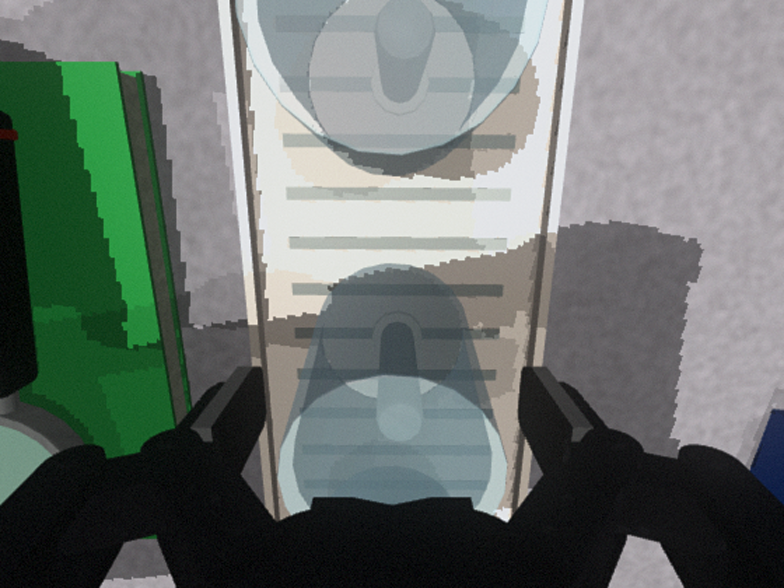

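The cup stands upright over the peg, clear of both fingers. I'll rise straight up, then move above the handle.

```bash
python3 -m handwheel '[{"delta_pos":[0,-1,0],"twist":[0,0,0],"jaw":1},{"delta_pos":[0,-3,0],"twist":[0,0,0],"jaw":1},{"delta_pos":[0,-6,0],"twist":[0,0,0],"jaw":1},{"delta_pos":[0,-9,0],"twist":[0,0,0],"jaw":1},{"delta_pos":[-1,-11.5,0],"twist":[0,0,0],"jaw":1},{"delta_pos":[-3,-12,0.4],"twist":[0,0.02,0],"jaw":1},{"delta_pos":[-6,-12,0.9],"twist":[0,0.05,0],"jaw":1},{"delta_pos":[-9,-12,1.4],"twist":[0,0.08,0],"jaw":1},{"delta_pos":[-12,-12,1.9],"twist":[0,0.11,0],"jaw":1},{"delta_pos":[-15,-12,2.3],"twist":[0,0.15,0],"jaw":1}]' && python3 -m handwheel '[{"delta_pos":[-1,0,0.1],"twist":[0,0,0],"jaw":1},{"delta_pos":[-1,0,0.1],"twist":[0,0,0],"jaw":1},{"delta_pos":[-1,0,0.1],"twist":[0,0,0],"jaw":1},{"delta_pos":[-1,0,0.1],"twist":[0,0,0],"jaw":1},{"delta_pos":[-1,0,0.1],"twist":[0,0,0],"jaw":1},{"delta_pos":[-1,0,0.1],"twist":[0,0,0],"jaw":1},{"delta_pos":[-1,0,0.1],"twist":[0,0,0],"jaw":1},{"delta_pos":[-1,0,0.1],"twist":[0,0,0],"jaw":1},{"delta_pos":[-1,0,0.1],"twist":[0,0,0],"jaw":1},{"delta_pos":[-1,0,0.1],"twist":[0,0,0],"jaw":1}]'
python3 - <<'E'
from h import *
go(413,262,60,0)
c=grab('wrist'); save(c,'wrist8',s=1.4); W=cloud(c)
f=c['frame'].astype(int)
P=W.reshape(-1,3);F=f.reshape(-1,3)
m=(P[:,2]>32)&(P[:,2]<45)&(F.max(1)<75)&(np.abs(P[:,0]-413)<40)&(np.abs(P[:,1]-270)<80); Q=P[m]
print('handle',len(Q),Q.mean(0).round(1),cv2.minAreaRect(Q[:,:2].astype(np.float32)))
m=(P[:,2]>26)&(P[:,2]<40)&(np.abs(P[:,0]-413)<45)&(np.abs(P[:,1]-178)<38); Q=P[m];print('lens',len(Q),Q.mean(0).round(1),cv2.minEnclosingCircle(Q[:,:2].astype(np.float32)))
m=(np.abs(P[:,0]-574)<45)&(np.abs(P[:,1]-262)<45)&(P[:,2]>94)&(P[:,2]<112);Q=P[m];print('cup',len(Q),Q.mean(0).round(1) if len(Q) else '')
c=grab('top'); save(c,'top8',s=1.4);P=cloud(c).reshape(-1,3)
m=(np.abs(P[:,0]-574)<45)&(np.abs(P[:,1]-262)<45)&(P[:,2]>94)&(P[:,2]<112);Q=P[m];print('cup',len(Q),Q.mean(0).round(1) if len(Q) else '')
E
```

```text
time_s: 11.53
eef_pos: [420.7, 262.5, 167.7]
ee_rot: [0.707, -0.707, -0.001, 0.0]
force: [0.7, -0.3, 1.3]
grip_width: 0.998
time_s: 12.37
eef_pos: [412.2, 263.5, 167.0]
ee_rot: [-0.707, 0.707, 0.001, -0.001]
force: [0.8, 0.0, -0.8]
grip_width: 1.0
t 12.37 p [412.2 263.5 167. ] yaw 0.17 tilt [-0.01 -0.  ] F [ 0.8  0.  -0.8] g 1.0
dpos_cm [ 0.08 10.7  -0.15] twist [ 0.      0.003  -0.0001] q [0.33 0.3  1.7  0.   1.15 0.33]
handle 2474 [414.  276.8  36.6] ((411.978759765625, 259.826416015625), (141.43418884277344, 35.097633361816406), 81.83467864990234)
lens 3314 [415.3 179.1  30.3] ((415.8064270019531, 180.1958770751953), 35.996341705322266)
cup 4976 [572.1 263.5 100.5]
cup 372 [571.3 260.4 101.9]
```

View pics/wrist8.png

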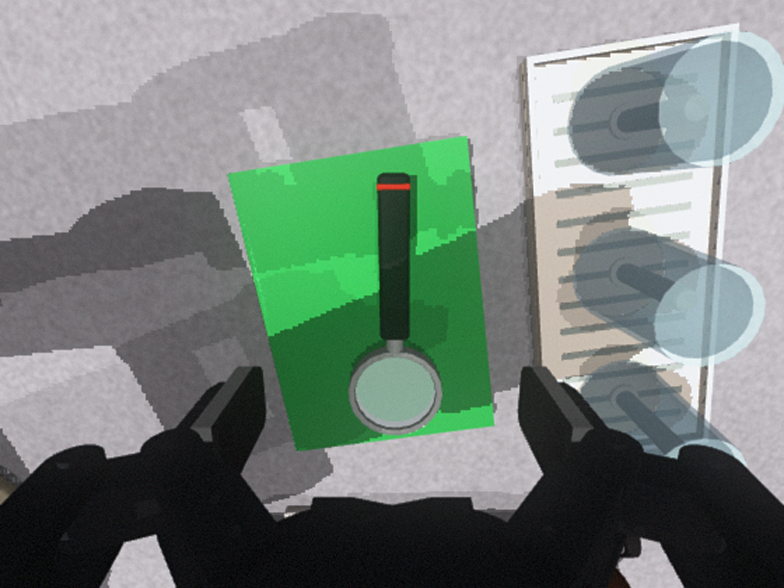

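View pics/top8.png

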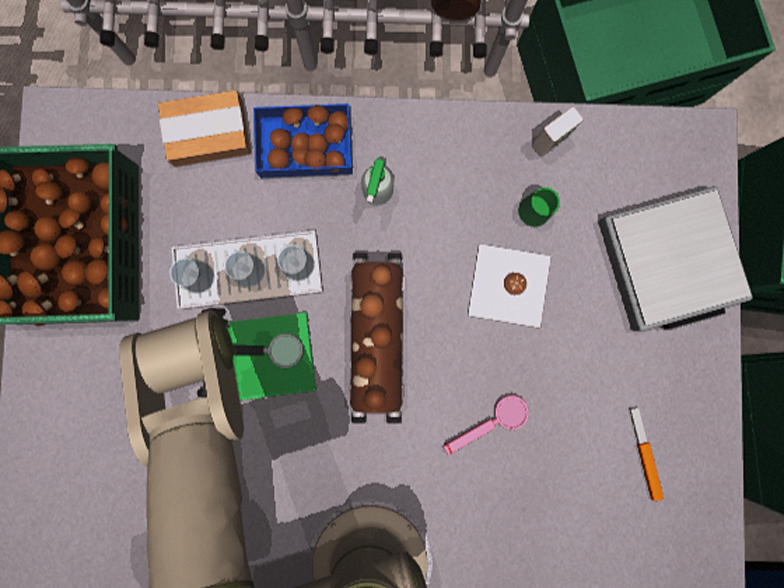

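The cup stands on the middle peg at top px (172,191) and the cap is unmoved. In the wrist view the handle (px x 281) lines up with the jaw midline. I'll descend and grip about 10 mm lensward of mid-handle.

```bash
python3 -m handwheel '[{"delta_pos":[0.1,1.5,0],"twist":[0,0.003,0],"jaw":1},{"delta_pos":[0.1,4,0],"twist":[0,0.003,0],"jaw":1},{"delta_pos":[0.1,7,0],"twist":[0,0.003,0],"jaw":1},{"delta_pos":[0.1,9.5,0],"twist":[0,0.003,0],"jaw":0.8},{"delta_pos":[0.1,11.5,0],"twist":[0,0.003,0],"jaw":0.7},{"delta_pos":[0.1,13,0],"twist":[0,0.003,0],"jaw":0.6},{"delta_pos":[0.1,13.8,0],"twist":[0,0.003,0],"jaw":0.6},{"delta_pos":[0.1,14.2,0],"twist":[0,0.003,0],"jaw":0.6},{"delta_pos":[0.1,14.3,0],"twist":[0,0.003,0],"jaw":0.6},{"delta_pos":[0.1,14.3,0],"twist":[0,0.003,0],"jaw":0.6}]'
python3 - <<'E'
from h import *
go(413,263.5,21.5,0)
c=grab('wrist'); save(c,'wrist9',s=1.4)
E
```

```text
time_s: 13.3
eef_pos: [413.5, 263.7, 24.6]
ee_rot: [0.707, -0.707, -0.0, -0.0]
force: [0.2, -0.0, 0.1]
grip_width: 0.598
t 13.3 p [413.5 263.7  24.6] yaw 0.0 tilt [0.06 0.02] F [ 0.2 -0.   0.1] g 0.598
dpos_cm [-0.05  0.31 -0.02] twist [-0.0003  0.0001  0.001 ] q [0.33 0.52 1.82 0.   0.81 0.33]
```

View pics/wrist9.png

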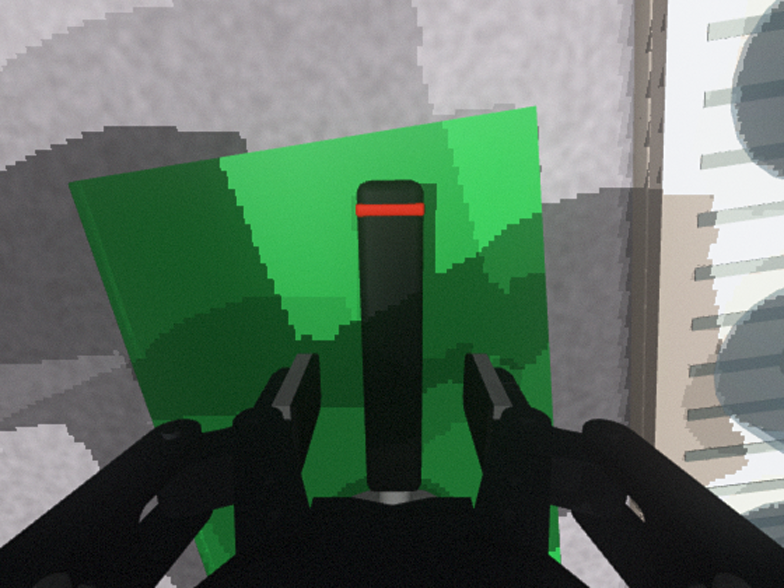

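Handle centred between the jaws (px 360–422, midline 392). I'll go down 2.5 mm and close.

```bash
python3 -m handwheel '[{"delta_pos":[0,0.15,0],"twist":[0,0,0],"jaw":0.6},{"delta_pos":[0,0.25,0],"twist":[0,0,0],"jaw":0.5},{"delta_pos":[0,0.25,0],"twist":[0,0,0],"jaw":0.4},{"delta_pos":[0,0.25,0],"twist":[0,0,0],"jaw":0.3},{"delta_pos":[0,0.25,0],"twist":[0,0,0],"jaw":0.2},{"delta_pos":[0,0.25,0],"twist":[0,0,0],"jaw":0.1},{"delta_pos":[0,0.25,0],"twist":[0,0,0],"jaw":0},{"delta_pos":[0,0.25,0],"twist":[0,0,0],"jaw":0},{"delta_pos":[0,0.25,0],"twist":[0,0,0],"jaw":0},{"delta_pos":[0,0.25,0],"twist":[0,0,0],"jaw":0}]' 80
python3 - <<'E'
from h import *
go(413,263.5,21.5,0)
E
```

```text
time_s: 14.18
eef_pos: [413.5, 263.6, 22.0]
ee_rot: [0.707, -0.707, -0.0, -0.0]
force: [-0.8, -0.6, 6.2]
grip_width: 0.213
t 14.18 p [413.5 263.6  22. ] yaw 0.01 tilt [0.05 0.02] F [-0.8 -0.6  6.2] g 0.213
dpos_cm [-0.05  0.05 -0.01] twist [-0.0003  0.0001  0.0009] q [ 0.33  0.52  1.82 -0.    0.8   0.33]
```

```bash
python3 -m handwheel '[{"delta_pos":[0,-0.2,0],"twist":[0,0,0],"jaw":0},{"delta_pos":[0,-0.6,0],"twist":[0,0,0],"jaw":0},{"delta_pos":[0,-1.2,0],"twist":[0,0,0],"jaw":0},{"delta_pos":[0,-2,0],"twist":[0,0,0],"jaw":0},{"delta_pos":[0,-3,0],"twist":[0,0,0],"jaw":0},{"delta_pos":[0,-4.5,0],"twist":[0,0,0],"jaw":0},{"delta_pos":[0,-6,0],"twist":[0,0,0],"jaw":0},{"delta_pos":[0,-7.5,0],"twist":[0,0,0],"jaw":0},{"delta_pos":[0,-8.5,0],"twist":[0,0,0],"jaw":0},{"delta_pos":[0,-9,0],"twist":[0,0,0],"jaw":0}]'
python3 - <<'E'
from h import *
go(413,263.5,230,0)
for n in('wrist','top','scene'):
    c=grab(n); save(c,n+'10',s=1.4); P=cloud(c).reshape(-1,3)
    m=(P[:,2]>105)&(P[:,2]<150)&(np.abs(P[:,0]-413)<40)&(np.abs(P[:,1]-178.5)<37)
    Q=P[m]; print(n,len(Q),Q.mean(0).round(1) if len(Q) else '')
    if len(Q)>50:
        A=np.c_[Q[:,:2]-Q[:,:2].mean(0),np.ones(len(Q))]; print(np.linalg.lstsq(A,Q[:,2],rcond=None)[0], cv2.minEnclosingCircle(Q[:,:2].astype(np.float32)))
E
```

```text
time_s: 15.02
eef_pos: [413.7, 263.7, 113.4]
ee_rot: [0.707, -0.707, -0.001, -0.001]
force: [-0.3, -0.3, -0.6]
grip_width: 0.208
t 15.02 p [413.7 263.7 113.4] yaw 0.0 tilt [0.14 0.05] F [-0.3 -0.3 -0.6] g 0.208
dpos_cm [-4.000e-02 -1.166e+01 -1.000e-02] twist [-0.0009  0.0001  0.0024] q [0.33 0.37 1.76 0.   1.02 0.33]
wrist 111 [414.9 211.1 116.5]
[-2.09828999e-02  1.50614491e+00  1.16465332e+02] ((414.38677978515625, 208.26034545898438), 13.989837646484375)
top 565 [412.3 178.  122.8]
[2.28351331e-03 1.57987196e-02 1.22828480e+02] ((412.2350769042969, 179.05531311035156), 35.09299850463867)
scene 381 [418.2 175.7 120.9]
[-2.81201836e-03  1.44108564e-02  1.20870620e+02] ((418.2119140625, 178.4744110107422), 37.09470748901367)
```

View pics/wrist10.png

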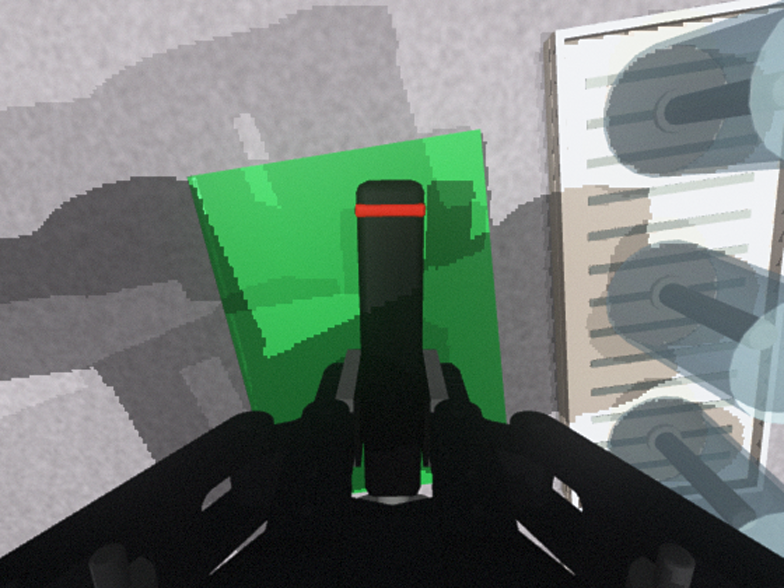

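View pics/scene10.png

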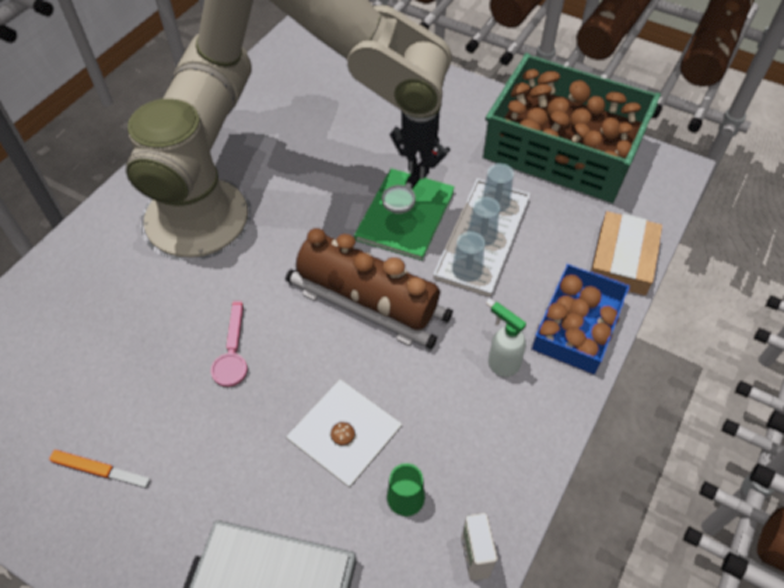

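The magnifier is held level (slope about 1°), the three cups stand on the rack, and the cap is untouched at scene px (244,310). I'll raise and cross the log.

```bash
python3 -m handwheel '[{"delta_pos":[0,-1,0],"twist":[0,0,0],"jaw":0},{"delta_pos":[0,-3,0],"twist":[0,0,0],"jaw":0},{"delta_pos":[0,-5.5,0],"twist":[0,0,0],"jaw":0},{"delta_pos":[0,-8,0],"twist":[0,0,0],"jaw":0},{"delta_pos":[0.2,-10.5,-0.7],"twist":[0,0,0],"jaw":0},{"delta_pos":[0.6,-12,-2],"twist":[0,0,0],"jaw":0},{"delta_pos":[1.3,-12.8,-4],"twist":[0,0,0],"jaw":0},{"delta_pos":[2.1,-13,-6.5],"twist":[0,0,0],"jaw":0},{"delta_pos":[3.1,-13,-9.5],"twist":[0,0,0],"jaw":0},{"delta_pos":[4.1,-13,-12.5],"twist":[0,0,0],"jaw":0}]'
python3 - <<'E'
from h import *
go(561.4,-193.6,240,0)
E
```

```text
time_s: 16.0
eef_pos: [454.1, 137.4, 241.7]
ee_rot: [0.707, -0.707, -0.0, 0.0]
force: [0.4, 0.3, -0.8]
grip_width: 0.21
t 16.0 p [454.1 137.4 241.7] yaw 0.05 tilt [-0.02  0.  ] F [ 0.4  0.3 -0.8] g 0.21
dpos_cm [ 10.7    0.17 -33.11] twist [-0.      0.0009 -0.0004] q [0.05 0.19 1.62 0.   1.32 0.05]
```

```bash
python3 -m handwheel '[{"delta_pos":[1,0,-3],"twist":[0,0,0],"jaw":0},{"delta_pos":[2,0,-6],"twist":[0,0,0],"jaw":0},{"delta_pos":[3.1,0,-9.5],"twist":[0,0,0],"jaw":0},{"delta_pos":[4.2,0,-13],"twist":[0,0,0],"jaw":0},{"delta_pos":[5.3,0,-16.5],"twist":[0,0,0],"jaw":0},{"delta_pos":[6.5,0,-20],"twist":[0,0,0],"jaw":0},{"delta_pos":[7.6,0,-23.5],"twist":[0,0,0],"jaw":0},{"delta_pos":[8.7,0,-26.7],"twist":[0,0,0],"jaw":0},{"delta_pos":[9.6,0,-29.5],"twist":[0,0,0],"jaw":0},{"delta_pos":[10.2,0,-31.5],"twist":[0,0,0],"jaw":0}]'
python3 - <<'E'
from h import *
go(561.4,-193.6,240,0)
E
```

```text
time_s: 16.83
eef_pos: [556.2, -179.0, 241.0]
ee_rot: [0.707, -0.707, 0.001, -0.0]
force: [-0.5, 0.0, -1.4]
grip_width: 0.211
t 16.83 p [ 556.2 -179.   241. ] yaw -0.1 tilt [-0.07  0.02] F [-0.5  0.  -1.4] g 0.211
dpos_cm [ 0.52  0.1  -1.45] twist [-0.0004 -0.0017 -0.0013] q [-0.51  0.44  1.29 -0.    1.41 -0.51]
```

```bash
python3 -m handwheel '[{"delta_pos":[0.2,0.5,-0.5],"twist":[0,0,0],"jaw":0},{"delta_pos":[0.4,1.5,-1],"twist":[0,0,0],"jaw":0},{"delta_pos":[0.5,3.5,-1.3],"twist":[0,0,0],"jaw":0},{"delta_pos":[0.5,6,-1.3],"twist":[0,0,0],"jaw":0},{"delta_pos":[0.5,8.5,-1.3],"twist":[0,0,0],"jaw":0},{"delta_pos":[0.5,11,-1.3],"twist":[0,0,0],"jaw":0},{"delta_pos":[0.5,13,-1.3],"twist":[0,0,0],"jaw":0},{"delta_pos":[0.5,14,-1.3],"twist":[0,0,0],"jaw":0},{"delta_pos":[0.5,14.5,-1.3],"twist":[0,0,0],"jaw":0},{"delta_pos":[0.5,14.5,-1.3],"twist":[0,0,0],"jaw":0}]'
cat > lens.py <<'E'
from h import *
import sys
tag=sys.argv[1]; lx,ly=561,-279.5
go(561.4,-193.6,49,0)
p,r,s=pose(); zl=p[2]+6+6  # frame top guess
for n in('top','scene'):
    c=grab(n); save(c,n+tag,s=1.4); W=cloud(c)
    uv=proj(c,[lx,ly,zl])[0]; u0,v0=map(int,uv); save(c,n+'crop'+tag,(u0-40,v0-40,u0+40,v0+40),8)
    P=W.reshape(-1,3)
    m=(P[:,2]>p[2]-4)&(P[:,2]<p[2]+24)&(np.abs(P[:,0]-lx)<42)&(P[:,1]>ly-42)&(P[:,1]<ly+37); Q=P[m]
    A=np.c_[Q[:,:2]-Q[:,:2].mean(0),np.ones(len(Q))]; print(n,len(Q),Q.mean(0).round(1),np.percentile(Q,[1,99],axis=0).round(1).tolist(),'slope',np.linalg.lstsq(A,Q[:,2],rcond=None)[0][:2].round(3),'circ',np.round(cv2.minEnclosingCircle(Q[:,:2].astype(np.float32))[0],1))
E
python3 lens.py 11
```

```text
time_s: 17.67
eef_pos: [560.9, -188.8, 95.9]
ee_rot: [0.707, -0.707, 0.0, 0.001]
force: [0.4, 0.7, -1.1]
grip_width: 0.212
t 17.67 p [ 560.9 -188.8   95.9] yaw 0.03 tilt [-0.07  0.04] F [ 0.4  0.7 -1.1] g 0.212
dpos_cm [ 0.06  4.69 -0.48] twist [-0.0008  0.0006 -0.0012] q [-0.52  0.59  1.45  0.    1.1  -0.52]lens.py:11: RuntimeWarning: Mean of empty slice.
  A=np.c_[Q[:,:2]-Q[:,:2].mean(0),np.ones(len(Q))]; print(n,len(Q),Q.mean(0).round(1),np.percentile(Q,[1,99],axis=0).round(1).tolist(),'slope',np.linalg.lstsq(A,Q[:,2],rcond=None)[0][:2].round(3),'circ',np.round(cv2.minEnclosingCircle(Q[:,:2].astype(np.float32))[0],1))
  ret = um.true_divide(
Traceback (most recent call last):
  File "lens.py", line 11, in <module>
    A=np.c_[Q[:,:2]-Q[:,:2].mean(0),np.ones(len(Q))]; print(n,len(Q),Q.mean(0).round(1),np.percentile(Q,[1,99],axis=0).round(1).tolist(),'slope',np.linalg.lstsq(A,Q[:,2],rcond=None)[0][:2].round(3),'circ',np.round(cv2.minEnclosingCircle(Q[:,:2].astype(np.float32))[0],1))
                                                                                        ~~~~~~~~~~~~~^^^^^^^^^^^^^^^^^
IndexError: index -1 is out of bounds for axis 0 with size 0
```

View pics/topcrop11.png

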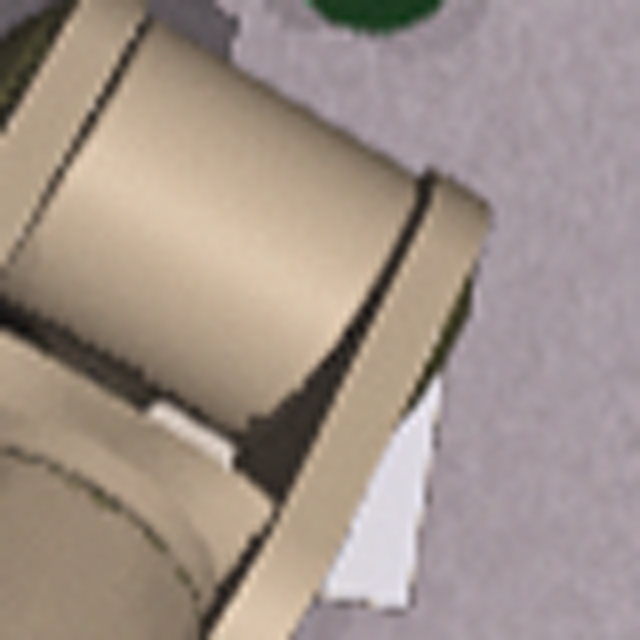

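The top view is blocked by the wrist, so I'll use the scene camera.

```bash
sed -i "s/('top','scene')/('scene',)/" lens.py; python3 lens.py 12
```

```text
t 17.72 p [ 561.3 -189.2   97. ] yaw 0.03 tilt [ 0.02 -0.01] F [-0.  -0.4 -1.1] g 0.211
dpos_cm [ 0.    4.8  -0.44] twist [0.0002 0.0005 0.0004] q [-0.52  0.59  1.45  0.    1.1  -0.52]
scene 624 [ 565.2 -276.2  105.8] [[533.3, -307.7, 97.6], [597.0, -244.6, 112.2]] slope [-0.     0.019] circ [ 564.2 -275. ]
```

View pics/scenecrop12.png

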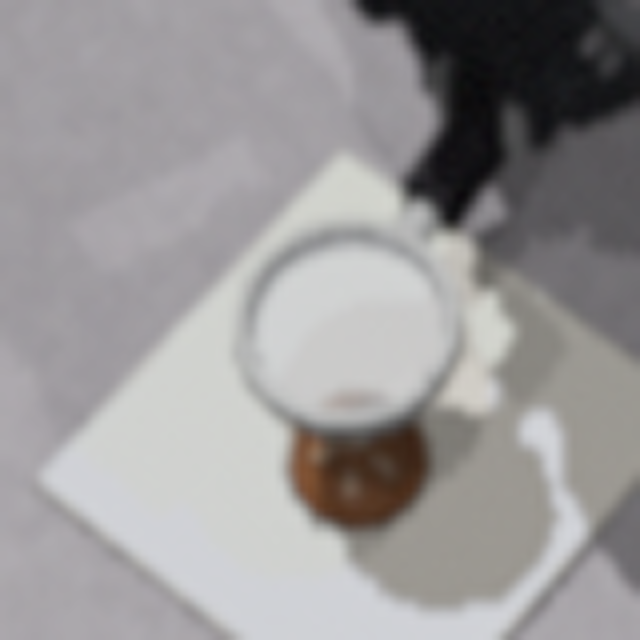

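View pics/scene12.png

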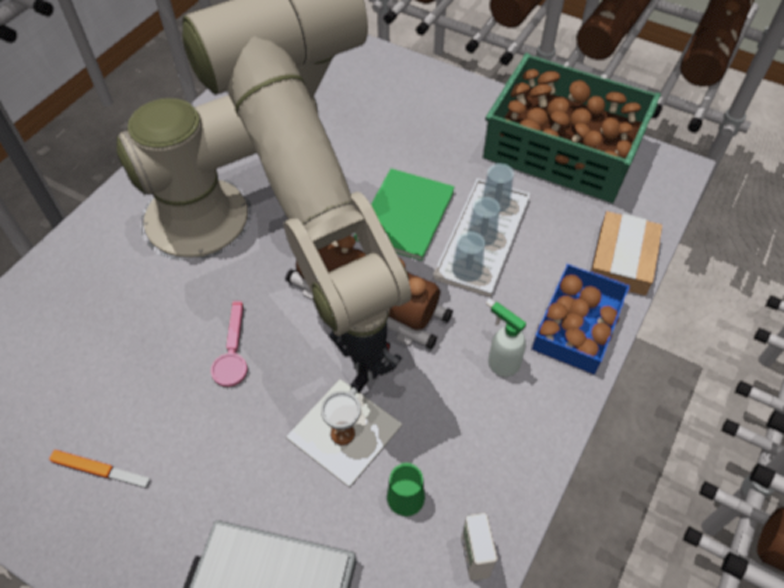

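Run:
```python
from h import *
c=load('scene')
# current scene: lens ring fit by pixels: ray-cast. first cap in current scene? use colour
import glob
f=c['frame'].astype(int); W=cloud(c)
K=np.array([[c['fx'],0,c['cx']],[0,c['fy'],c['cy']],[0,0,1.]])
# saved scene10 png is 1.4x; detect cap there
im=cv2.imread('pics/scene10.png')[:,:,::-1].astype(int)
m=np.zeros(im.shape[:2],bool); s=(slice(410,455),slice(320,366)); m[s]=((im[:,:,0]-im[:,:,2])>30)[s]
v,u=np.nonzero(m); pu,pv=(u.mean()+.5)/1.4-.5,(v.mean()+.5)/1.4-.5; print('cap px scene',pu,pv,len(u))
# candidate cap poses: render dome silhouette mean
th,ph=np.meshgrid(np.linspace(0,2*np.pi,60),np.linspace(0,np.pi/2,20))
def sil(x,y):
    D=np.c_[(x+23.5*np.sin(ph)*np.cos(th)).ravel(),(y+23.5*np.sin(ph)*np.sin(th)).ravel(),(8+21*np.cos(ph)).ravel()]
    q=proj(c,D).astype(np.float32); h=cv2.convexHull(q); M=cv2.moments(h); return np.array([M['m10']/M['m00'],M['m01']/M['m00']])
from scipy.optimize import fsolve
print('cap xy by scene px',fsolve(lambda a:sil(*a)-[pu,pv],[561,-279]))
```

```text
cap px scene 244.2836783169325 309.278588394978 421
cap xy by scene px [ 562.26772915 -276.5822885 ]
```

Run:
```python
from h import *
# ring in current scene: fit ellipse from rendered ring silhouette vs edges
c=load('scene');g=cv2.cvtColor(c['frame'],cv2.COLOR_RGB2GRAY)
from scipy.optimize import minimize
t=np.linspace(0,2*np.pi,90,endpoint=False)
gb=cv2.GaussianBlur(g,(3,3),0).astype(np.float32)
zc=97+ (34-22-6)  # lens centre z = tcp+6
def cost(a,zc=zc):
    x,y=a; tot=0
    for R0,dz in((32,6),):   # middle of ring top, dark/grey
        q=proj(c,np.c_[x+R0*np.cos(t),y+R0*np.sin(t),np.full(90,zc+dz)]).astype(np.float32)
        tot+=cv2.remap(gb,q[:,0].reshape(1,-1),q[:,1].reshape(1,-1),cv2.INTER_LINEAR).mean()
    return tot
best=min((cost((x,y)),x,y) for x in np.arange(552,574,1) for y in np.arange(-290,-264,1)); print(best)
```

```text
(np.float32(155.11009), np.int64(569), np.int64(-279))
```

Run:
```python
from h import *
from scipy.optimize import fsolve
p,r,s=pose(); c=grab('wrist'); save(c,'wrist13',s=1.4)
Rc=cv2.Rodrigues(np.array(c['rvec'],float))[0]; t=np.array(c['tvec'],float).ravel()
# cam in tool: Xc = Rc Xw + t ; Xw = r Xt + p
Rt=Rc@r.as_matrix(); tt=Rc@p+t; print('cam origin in tool',(-Rt.T@tt).round(1))
def cam(p,yaw):
    a=np.radians(yaw);X=np.array([np.cos(a),np.sin(a),0]);Y=np.array([0,0,-1.]);T=np.stack([X,Y,np.cross(X,Y)],1)
    R_=Rt@T.T; d=dict(c); d['rvec']=cv2.Rodrigues(R_)[0]; d['tvec']=tt-R_@np.array(p); return d
def blob(name,box,fn):
    im=cv2.imread('pics/%s.png'%name)[:,:,::-1].astype(int); m=np.zeros(im.shape[:2],np.uint8); sl=(slice(box[1],box[3]),slice(box[0],box[2])); m[sl]=fn(im)[sl]
    m=cv2.morphologyEx(m,cv2.MORPH_CLOSE,np.ones((7,7)));n,l,st,ce=cv2.connectedComponentsWithStats(m);i=1+np.argmax(st[1:,4]);h=cv2.convexHull(np.argwhere(l==i)[:,::-1].astype(np.float32));M=cv2.moments(h)
    o=im.copy().astype(np.uint8)[:,:,::-1].copy();cv2.polylines(o,[h.astype(int)],True,(255,0,255),1);cv2.imwrite('pics/b_%s.png'%name,o)
    print(name,st[i]);return (np.array([M['m10'],M['m01']])/M['m00']+.5)/1.4-.5
def cen(cm,D):
    h=cv2.convexHull(proj(cm,D).astype(np.float32));M=cv2.moments(h);return np.array([M['m10'],M['m01']])/M['m00']
th,ph=np.meshgrid(np.linspace(0,2*np.pi,60),np.linspace(0,np.pi/2,20))
cap=lambda x,y:np.c_[(x+23.5*np.sin(ph)*np.cos(th)).ravel(),(y+23.5*np.sin(ph)*np.sin(th)).ravel(),(8+21*np.cos(ph)).ravel()]
T=np.linspace(0,2*np.pi,90)
lens=lambda x,y:np.r_[np.c_[x+34*np.cos(T),y+34*np.sin(T),0*T+22],np.c_[x+34*np.cos(T),y+34*np.sin(T),0*T+34]]
for nm,P in(('wrist3',([561.2,-278.6,123.6],8.77)),):
    b=blob(nm,(340,240,445,340),lambda im:(im.max(2)<125)&(im[:,:,0]-im[:,:,2]>-15)); cm=cam(*P); print(b,'cap',fsolve(lambda a:cen(cm,cap(*a))-b,[561,-279]))
b=blob('wrist8',(335,344,455,445),lambda im:(im[:,:,1]-im[:,:,0]<50)&(np.hypot(*(np.mgrid[:588,:784]-np.array([390,395])[:,None,None]))<50)); cm=cam([412.2,263.5,167.],.17); print(b,'lens',fsolve(lambda a:cen(cm,lens(*a))-b,[413,178]))
```

```text
cam origin in tool [   0.6 -141.5   71.4]
wrist3 [ 355  252   90   88 6055]
[286.93943071 211.82673452] cap [ 568.95904554 -284.38890321]
wrist8 [ 348  344   95   96 7036]
[281.68252285 278.13311114] lens [415.07974993 178.72671049]
```

```bash
python3 -c "
import cv2,numpy as np
a=cv2.imread('pics/b_wrist3.png')[220:370,300:480];b=cv2.imread('pics/b_wrist8.png')[320:470,300:480]
cv2.imwrite('pics/b.png',cv2.resize(np.hstack([a,b]),None,fx=2.2,fy=2.2))"
```

```text
(no output)
```

View pics/b.png

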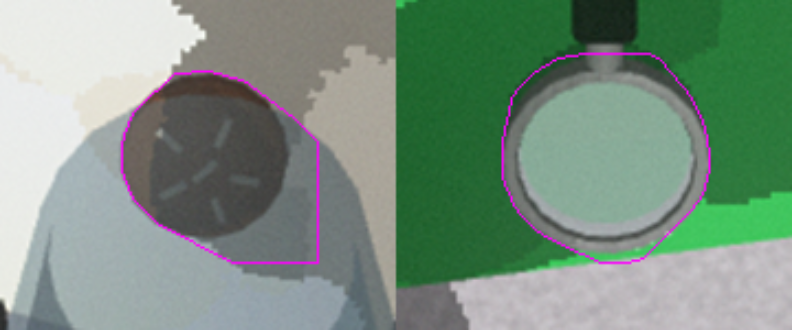

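View pics/wrist13.png

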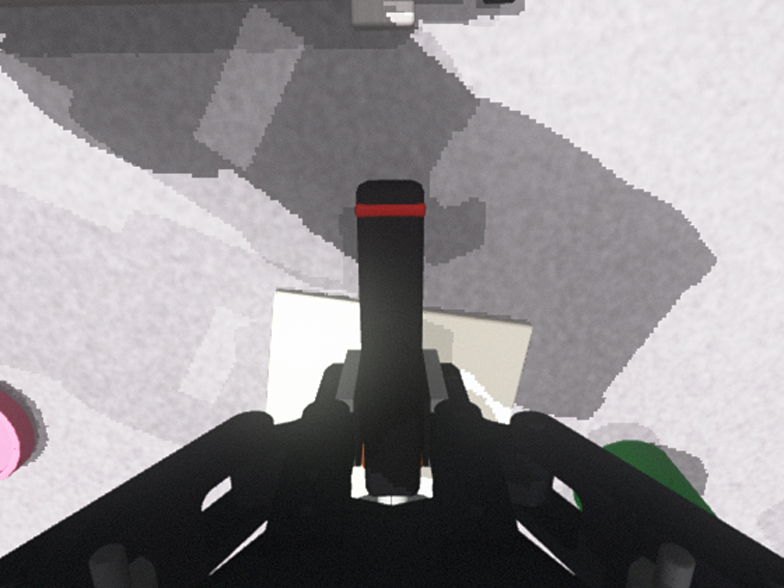

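Run:
```python
from h import *
from scipy.optimize import fsolve
p,r,s=pose(); c=load('wrist')
Rc=cv2.Rodrigues(np.array(c['rvec'],float))[0]; t=np.array(c['tvec'],float).ravel()
Rt=Rc@r.as_matrix(); tt=Rc@p+t
def cam(p,yaw):
    a=np.radians(yaw);X=np.array([np.cos(a),np.sin(a),0]);Y=np.array([0,0,-1.]);T=np.stack([X,Y,np.cross(X,Y)],1)
    R_=Rt@T.T; d=dict(c); d['rvec']=cv2.Rodrigues(R_)[0]; d['tvec']=tt-R_@np.array(p); return d
def box(cm,D):
    q=proj(cm,D); return (q.min(0)+q.max(0))/2, q.max(0)-q.min(0)
th,ph=np.meshgrid(np.linspace(0,2*np.pi,60),np.linspace(0,np.pi/2,20))
cap=lambda x,y:np.c_[(x+23.5*np.sin(ph)*np.cos(th)).ravel(),(y+23.5*np.sin(ph)*np.sin(th)).ravel(),(8+21*np.cos(ph)).ravel()]
T=np.linspace(0,2*np.pi,90)
lens=lambda x,y:np.c_[x+34*np.cos(T),y+34*np.sin(T),0*T+34]
def px(a,off,k=2.2): return (np.array([[a[0]/k+off[0],a[1]/k+off[1]]])/1.4)[0]-.15
b=px((205,153.5),(300,220)); cm=cam([561.2,-278.6,123.6],8.77); a=fsolve(lambda a:box(cm,cap(*a))[0]-b,[561,-279]); print('cap',b,a,box(cm,cap(*a))[1]*1.4*2.2,'obs 168 167')
b=px((210.5,161),(300,320)); cm=cam([412.2,263.5,167],.17); a2=fsolve(lambda a:box(cm,lens(*a))[0]-b,[413,178]); print('lens',b,a2,box(cm,lens(*a2))[1]*1.4*2.2,'obs 207 182')
print('TCP target',np.array([413.5,263.6])+a-a2)
print('TCP now',p)
```

```text
cap [280.69415584 206.83051948] [ 562.74420871 -280.5162573 ] [167.46259388 164.95572695] obs 168 167
lens [282.47987013 280.69415584] [415.71464008 178.75372039] [210.12715508 187.61968742] obs 207 182
TCP target [ 560.52956864 -195.66997769]
TCP now [ 561.69868279 -189.62616688   97.77258445]
```

Estimates for the TCP target agree within about 2 mm (wrist: 560.5,-195.7; top: 561.4,-193.6). I'll use (561.3,-194.5), TCP z 49, and descend slowly.

```bash
python3 -m handwheel '[{"delta_pos":[0,0,-0.2],"twist":[0,0,0],"jaw":0},{"delta_pos":[0,0.2,-0.4],"twist":[0,0,0],"jaw":0},{"delta_pos":[0,0.8,-0.5],"twist":[0,0,0],"jaw":0},{"delta_pos":[0,1.5,-0.5],"twist":[0,0,0],"jaw":0},{"delta_pos":[0,2.2,-0.5],"twist":[0,0,0],"jaw":0},{"delta_pos":[0,2.9,-0.5],"twist":[0,0,0],"jaw":0},{"delta_pos":[0,3.5,-0.5],"twist":[0,0,0],"jaw":0},{"delta_pos":[0,4,-0.5],"twist":[0,0,0],"jaw":0},{"delta_pos":[0,4.3,-0.5],"twist":[0,0,0],"jaw":0},{"delta_pos":[0,4.3,-0.5],"twist":[0,0,0],"jaw":0}]' && python3 lens.py 14
python3 - <<'E'
from h import *
go(561.3,-194.5,49,0)
P=cloud(load('scene')).reshape(-1,3);p=pose()[0]
m=(np.hypot(P[:,0]-563,P[:,1]+278)<27)&(P[:,2]>p[2]-8)&(P[:,2]<p[2]+20);Q=P[m];A=np.c_[Q[:,:2]-Q[:,:2].mean(0),np.ones(len(Q))];print('glass',len(Q),Q.mean(0),np.linalg.lstsq(A,Q[:,2],rcond=None)[0])
E
```

```text
time_s: 18.65
eef_pos: [560.9, -194.3, 52.7]
ee_rot: [0.707, -0.707, 0.0, 0.0]
force: [-0.5, 0.2, -0.9]
grip_width: 0.214
t 18.65 p [ 560.9 -194.3   52.7] yaw 0.0 tilt [-0.06  0.04] F [-0.5  0.2 -0.9] g 0.214
dpos_cm [0.05 0.37 0.07] twist [-0.0006  0.     -0.0011] q [-0.53  0.65  1.48 -0.    1.02 -0.53]
scene 601 [ 565.  -280.8   61.7] [[533.4, -313.0, 53.7], [596.9, -246.1, 68.6]] slope [-0.016  0.004] circ [ 564.1 -278.5]
t 18.7 p [ 561.1 -194.5   53.3] yaw -0.0 tilt [-0.02  0.01] F [ 0.1 -0.2 -0.8] g 0.207
dpos_cm [ 0.02  0.43 -0.  ] twist [-0.0002 -0.     -0.0003] q [-0.53  0.65  1.48 -0.    1.02 -0.53]
glass 354 [ 562.89121777 -278.01291429   61.00770891] [-2.15311180e-02  6.65282117e-04  6.10077089e+01]
```

View pics/scenecrop14.png

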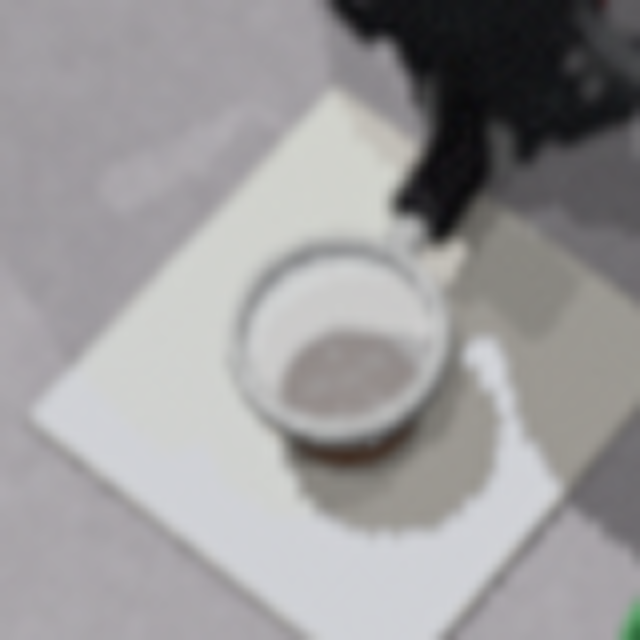

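```bash
python3 -m handwheel '[{"delta_pos":[0,0.1,0],"twist":[0,0,0],"jaw":0},{"delta_pos":[0,0.2,0],"twist":[0,0,0],"jaw":0},{"delta_pos":[0,0.3,0],"twist":[0,0,0],"jaw":0},{"delta_pos":[0,0.4,0],"twist":[0,0,0],"jaw":0},{"delta_pos":[0,0.4,0],"twist":[0,0,0],"jaw":0},{"delta_pos":[0,0.4,0],"twist":[0,0,0],"jaw":0},{"delta_pos":[0,0.4,0],"twist":[0,0,0],"jaw":0},{"delta_pos":[0,0.4,0],"twist":[0,0,0],"jaw":0},{"delta_pos":[0,0.4,0],"twist":[0,0,0],"jaw":0},{"delta_pos":[0,0.4,0],"twist":[0,0,0],"jaw":0}]' && python3 lens.py 15
python3 - <<'E'
from h import *
from scipy.optimize import least_squares
c=load('scene'); p=pose()[0]
u0,v0=map(int,proj(c,[561,-279.5,p[2]+12])[0])
# overlay of expected ring (scene-frame cap centre) for check
im=cv2.resize(c['frame'][v0-40:v0+40,u0-40:u0+40,::-1],None,fx=8,fy=8,interpolation=cv2.INTER_CUBIC)
T=np.linspace(0,2*np.pi,100)
for rad,z,col in((34,p[2]+12,(0,0,255)),(34,p[2],(255,0,0)),):
    q=proj(c,np.c_[562.3+rad*np.cos(T),-276.6+rad*np.sin(T),0*T+z]); q=((q-[u0-40,v0-40]+.5)*8).astype(int); cv2.polylines(im,[q],True,col,1)
cv2.imwrite('pics/ov15.png',im)
P=cloud(c).reshape(-1,3)
m=(np.hypot(P[:,0]-563,P[:,1]+279)<36)&(P[:,2]>p[2]-8)&(P[:,2]<p[2]+20);Q=P[m]
A=np.c_[Q[:,:2]-Q[:,:2].mean(0),np.ones(len(Q))];print(len(Q),Q.mean(0),np.linalg.lstsq(A,Q[:,2],rcond=None)[0])
E
```

```text
time_s: 19.53
eef_pos: [561.2, -194.5, 49.5]
ee_rot: [-0.707, 0.707, 0.0, 0.0]
force: [-1.3, -0.7, -1.3]
grip_width: 0.21
t 19.53 p [ 561.2 -194.5   49.5] yaw -0.0 tilt [ 0. -0.] F [-1.3 -0.7 -1.3] g 0.21
dpos_cm [0.02 0.05 0.09] twist [ 0. -0.  0.] q [-0.53  0.65  1.48  0.    1.01 -0.53]
scene 599 [ 565.2 -280.8   58.3] [[533.0, -313.3, 50.9], [597.2, -246.2, 65.6]] slope [0.002 0.009] circ [ 564.2 -278.9]
591 [ 564.97116777 -280.55391768   58.30966562] [-1.28439366e-03  1.02898820e-02  5.83096656e+01]
```

View pics/ov15.png

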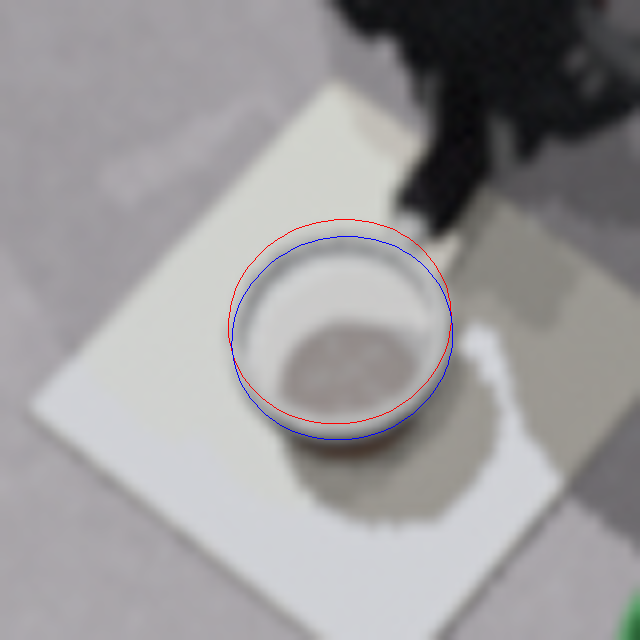

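View pics/scene15.png

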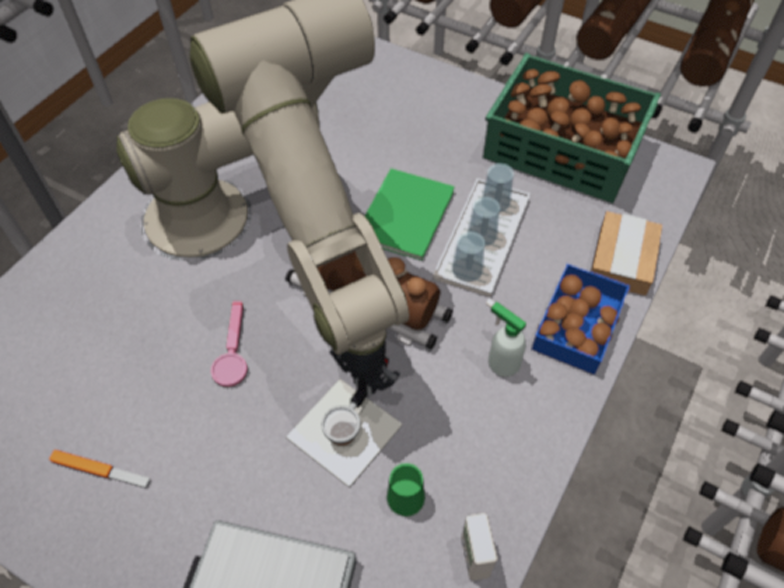

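In the overlay the ring sits about 1.4 px low against the scene camera's cap estimate, roughly 3 mm towards -y. The three cameras average TCP y ≈ -193.4, so I'll trim 1 mm and settle.

```bash
python3 -m handwheel '[{"delta_pos":[0,0,0.05],"twist":[0,0,0],"jaw":0},{"delta_pos":[0,0,0.1],"twist":[0,0,0],"jaw":0},{"delta_pos":[0,0,0.1],"twist":[0,0,0],"jaw":0},{"delta_pos":[0,0,0.1],"twist":[0,0,0],"jaw":0},{"delta_pos":[0,0,0.1],"twist":[0,0,0],"jaw":0},{"delta_pos":[0,0,0.1],"twist":[0,0,0],"jaw":0},{"delta_pos":[0,0,0.1],"twist":[0,0,0],"jaw":0},{"delta_pos":[0,0,0.1],"twist":[0,0,0],"jaw":0},{"delta_pos":[0,0,0.1],"twist":[0,0,0],"jaw":0},{"delta_pos":[0,0,0.1],"twist":[0,0,0],"jaw":0}]' && python3 lens.py 16 && python3 -c "
from h import *
s=telemetry.sense();print(np.round(s['dq'],4),s['eef_pos'])
print(ctrl.finish_job())"
```

```text
time_s: 20.42
eef_pos: [561.1, -193.5, 49.5]
ee_rot: [0.707, -0.707, 0.0, 0.0]
force: [0.4, -0.2, -1.8]
grip_width: 0.209
t 20.42 p [ 561.1 -193.5   49.5] yaw -0.0 tilt [-0.  0.] F [ 0.4 -0.2 -1.8] g 0.209
dpos_cm [ 0.03  0.05 -0.01] twist [-0.0001 -0.     -0.    ] q [-0.53  0.65  1.48  0.    1.01 -0.53]
scene 602 [ 565.3 -280.    58.4] [[533.4, -312.6, 50.9], [596.9, -245.6, 64.7]] slope [-0.001  0.01 ] circ [ 566.2 -278.2]
[-0.0024  0.0023  0.0007  0.0015  0.0002 -0.0002] [ 561.14542686 -193.48852449   49.47447832]
the job is handed in; nothing more can be done
None
```

I lifted the cup off the cap and set it mouth down over the middle peg, touching down with about 2–3 N. Then I gripped the magnifier, carried it over the log and handed the job in at about 20.5 s, with it still held over the cap.

**What the last checks showed:**
- **Hold:** the arm was still. The tool tilt was zero and the measured slope of the lens was about 0.01 rad or less. From the TCP height, the frame is about 20 mm above the cap top.
- **Scene:** the last full scene picture, taken just before the final 1 mm trim, shows the three cups standing on the rack. The sprayer, log and green cup look undisturbed. The cap is visible under the lens, and its tile position had not changed between lifting the cup and bringing the magnifier over.

**Where the checks disagreed:**
- **Lens centring along y:** the three cameras differ by about 2–4 mm on where the lens should sit. I used their average.
- **Top camera:** the wrist blocked it at the end, so the final check rests on the scene camera and the measured arm pose.

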